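Sift the massage rollers out of the basin

ROBOT

A 6-joint arm with a two-finger parallel gripper is mounted at the origin on a cart in front of the work surface, level with it; the furniture and walls round the work are solid. World frame = base frame: x ahead of the robot, y to its left, z up, the work surface at z = 0. Lengths are in mm, angles in rad, forces in N, time in s.
With the tool pointing down it reaches from about 400 to 925 mm from the base axis. Payload 3.4 kg.
Tool frame: the origin (TCP) lies midway between the tips of the shut fingers; the grasp point (between the pads) lies 19 mm behind it; z points along the fingers, x is the direction in which the jaws open and shut, and the axes are right-handed (so a half turn about z gives the same grasp; the last joint's range is limited). The gripper opens to 85 mm and grips with 20 to 120 N. Pads are 22 mm wide; open, the fingers measure 114 mm over their backs; the gripper's body (76 mm by 85 mm) begins 54 mm behind the grasp point. The pads swing forward as they close: fully open they stand 13 mm farther back than shut.
Start: joints at [-1.254, 0.307, 1.506, -0, 1.328, -0.073], TCP at [218.479, -531.882, 231.305] pointing down, gripper open.
Joint ranges: [-3.12, 3.12], [-1.05, 2.28], [0.14, 2.33], [-1.42, 4.57], [0.1, 2.73], [-2.68, 2.68]. Speed limits (rad/s): [2.57, 2.57, 3.14, 3.14, 3.14, 3.14].

INTERFACE

Orientations are given as a rotation vector (axis times angle).
In Python, from bench import monitor, capture, order gives the robot as it stands. The module is installed in compiled form; this text tells all that it offers.
- The arm moves only by the tool step_arm, never from a script. Its argument "motion" is text: rows parted by semicolons, each of 7 numbers parted by spaces: the shift along the tool's x, y, z normalised to -1 to 1, where 1 is 40 mm, then the turn, a rotation vector about the tool's x, y, z normalised to -1 to 1, where 1 is 5 degrees, then the closure, from -1 (fully open) to 1 (shut). A call has 1 to 5 rows; each row shifts and turns the commanded pose from where the row before left it, along the tool's axes as they then stand; what a row does not reach is not made up. A row lasts 1/8 s, in which the tool goes at most 62.5 mm and 10.7 degrees, less where a joint would pass 70% of its speed; a pose out of reach is approached as far as the arm can. A call with a number of a shift or a turn outside -1 to 1 is refused whole. A call with a gripper value outside its range is refused whole. The fingers move at their own pace and stop on an object; "grip_force" is the grip in N (left out, the last holds). Time passes only in rows, so rows that do not move let the fingers close. It gives the time, the measured TCP pose, the force and the opening at its end, in the units of the state.
- monitor.get_obs(): the state, without advancing time (a new reading comes with each control period).
- capture(name): name is "scene" or "top"; returns a dict with "image" (384x512x3 uint8, blue, green, red), "fx", "fy", "cx", "cy" (pixels), "R" (3x3) and "t" (3): a world point X has camera coordinates R X + t. Camera axes: x right, y down, z forward; pixel columns grow to the right and rows downward; lengths in mm; the calibration is good to about 2 mm. A picture is of the moment at which its call begins. There is no depth.
- order.sign_off(): hands the job in, once; it reports no verdict.
The state is a dict: "clock": time; "joint_pos": joint angles; "dq": joint speeds; "tau": joint torques, N m; "eef_pos": TCP position; "eef_rot": TCP orientation; "wrist_force": force on the tool from outside, world axes, zero at the start; "wrist_torque": the same for the moment, N m; "finger_gap": finger opening in mm.
Only numpy, scipy, OpenCV 4.12 (cv2) and the standard library are available. Lean on these libraries where they do the work, as an engineer would, in place of code of your own. Each camera call takes 0.05 s, during which the arm holds its last target.

TASK

Use the wire scoop to lift the two big pill-shaped wooden massage rollers out of the steel basin, letting the small beads fall back through its slots, and tip the rollers into the round white bowl. Every bead must end up in the basin, do not touch the rollers with the gripper itself or let rollers or beads land on the desk, then stand the scoop level on its pan on the open desk, clear of basin and bowl, and let go of it. Leave the jars and bottle behind the work where they are.

Things in the scene. Friction and masses are not known exactly. Their poses are not given: they have to be found in the camera images.
- scoop: Loose steel-wire scoop, 0.16 kg, standing on its level pan. Origin: centre of the pan's underside; +x open front, +z up. Pan 100 mm long (x), 133 mm wide (y): four lengthwise 4 mm bars at y -64.5, -21.5, 21.5, 64.5 mm, so three clear 39 mm slots. Open wire back 40 mm high at x -47.5 mm, with a neck up to (-20, 0, 95) mm, then the wooden grip. Tipped front-down about 60 degrees, it empties
- scoop_grip (a point): Point on the axis of the wooden grip, 40 mm below its top end; scoop frame (-47.5, 0, 154) mm. Grip 22 mm wide (y), 26 mm deep, 95 mm long, leaning back 25 degrees: axis up it is (-0.423, 0, 0.906). With fingers along it, closing across the 22 mm, the gripper tilts 25 degrees when the pan is level and passes vertical as the front is tipped down. Grip hard (40 N up) or it turns in the fingers
- scoop_tips (a point): Middle of the line of the four round bar tips at the pan's open front; nothing joins the bars there, so the slots are open to the front; bars lie at z 0 to 4 mm; scoop frame (47.5, 0, 2) mm. Side wires slope from the top of the back down to the two outer tips
- basin: Fixed open steel basin. Origin: centre of its underside on the desk; x long axis, +x away from the robot. Inside 260 mm (x) by 160 mm (y), inner floor 10 mm, rim 53 mm above the desk, walls 4 mm. Rollers and beads start at x over -16 mm; the near part is empty, so the scoop can be let down flat there, front to +x, and pushed 1 to 2 mm over the floor until its bars lie under the rollers; pressed down, it catches
- dish: Fixed round white ceramic bowl, rim radius 88 mm, 60 mm high, wall 5 mm. Origin: centre of its underside on the desk
- roller_a: Big loose pill-shaped (round-ended) wooden massage roller, 70 mm long (its x axis), 56 mm thick, 90 g. Origin at its middle. Starts lying in the basin
- roller_b: The other big wooden roller, the same
- bead_a: Small loose wooden ball, 22 mm in diameter, 12 g, origin at its centre; it passes through the scoop's slots. Starts at the far wall of the basin
- bead_b: Another such small ball, at the far wall of the basin
- bead_c: Another such small ball, near the middle of the basin
- cream_pot: Bystander: loose low round cream pot, 91 mm across, 44 mm high, origin under its centre
- brown_bottle: Bystander: loose brown bottle with white cap, 48 mm across, 84 mm high, origin under its centre
- white_jar: Bystander: loose white screw jar, 70 mm across, 82 mm high, origin under its centre
There are look-alikes about, which are no part of the job. There is more than one size of the scoop; the one meant has the size given above.

How it is judged:
By the outcome, as a careful person would: the job done as asked, in the order asked, and still so for the second after the job is handed in, with the robot touching nothing.
It also fails if it takes over 72 s, if anything falls off the work surface, if the arm or the gripper's body presses on something with over 40 N, if the wrist force passes 120 N, or if a joint passes its speed limit or range.

## Working session

There is one attempt and no reset: what is moved stays moved. The work goes in short steps, Python scripts to look and compute and a tool call to move; the robot and the scene stay as the last step left them, time stands still between calls to the robot, and variables do not carry over. Pictures are saved under pics/ and viewed, and the job is handed in when it is done.

Besides the shell and the picture viewer there is one more tool, called after ">>>" as name(argument=value, ...) on one line, values as JSON. step_arm: Moves the arm, as the interface text tells. Its arguments: {"type":"object","properties":{"motion":{"type":"string"},"grip_force":{"type":"number"}},"required":["motion"]}

```bash
mkdir -p pics; ls
python3 - <<'E'
from bench import monitor, capture, order
import cv2
print(monitor.get_obs())
for n in ("scene","top"):
    c=capture(n); cv2.imwrite(f"pics/{n}0.png",c["image"])
    print(n,c["fx"],c["fy"],c["cx"],c["cy"],c["R"],c["t"])
E
```

```text
pics
{'clock': 0.0, 'joint_pos': array([-1.25448101e+00,  3.07568399e-01,  1.50766976e+00, -1.23333053e-05,
        1.32839544e+00, -7.35121523e-02]), 'dq': array([2.18727717e-03, 9.08070755e-06, 8.97814759e-04, 3.93979279e-04,
       5.19152562e-05, 1.92979356e-04]), 'tau': array([-2.21355695e-03, -4.57547522e+01, -2.51914734e+01,  2.63070806e-04,
        1.33329415e-02,  9.30022821e-06]), 'eef_pos': array([ 218.26649315, -531.21165077,  230.38504221]), 'eef_rot': array([-2.60859490e+00,  1.74842460e+00,  2.53534826e-03]), 'wrist_force': array([-0.62792256, -0.3221088 , -0.51779445]), 'wrist_torque': array([0.01436967, 0.02817641, 0.01165528]), 'finger_gap': 85.22615975323346}
scene 375.21073984920736 375.21073984920736 258.5600891817598 191.54036522672783 [[-0.66954557 -0.74260075 -0.01590108]
 [-0.44268834  0.41614504 -0.79426087]
 [ 0.59643588 -0.52475463 -0.60736877]] [429.46249984 388.28211462 579.8536308 ]
top 462.19560862814956 462.19560862814956 246.53734891854643 187.25643524159318 [[-0.02940868 -0.99909828 -0.03062274]
 [-0.98940606  0.03345329 -0.1412676 ]
 [ 0.14216465  0.02614383 -0.98949771]] [  32.89633447  657.39737342 1090.58862113]
```

View pics/scene0.png

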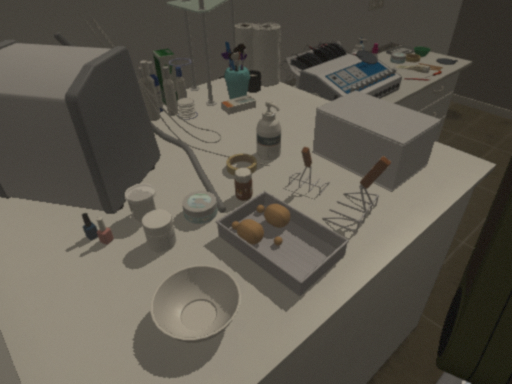

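View pics/top0.png

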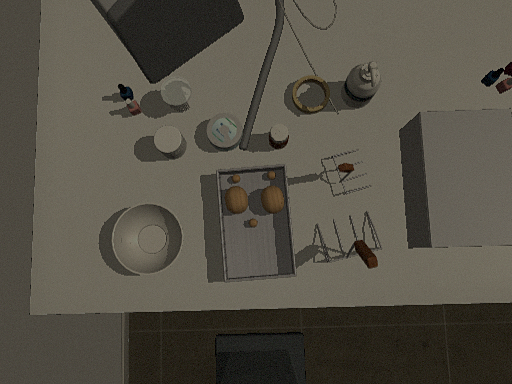

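Run:
```python
import cv2
t=cv2.imread("pics/top0.png"); s=cv2.imread("pics/scene0.png")
g=lambda i:cv2.convertScaleAbs(i,alpha=1.6,beta=10)
cv2.imwrite("pics/t1.png",g(cv2.resize(t[140:290,300:400],None,fx=5.5,fy=4,interpolation=cv2.INTER_CUBIC))[:600])
cv2.imwrite("pics/t1.png",g(cv2.resize(t[145:285,300:400],None,fx=4,fy=4,interpolation=cv2.INTER_CUBIC)))
cv2.imwrite("pics/t2.png",g(cv2.resize(t[155:290,100:310],None,fx=3.8,fy=3.8,interpolation=cv2.INTER_CUBIC)))
cv2.imwrite("pics/s1.png",g(cv2.resize(s[140:240,270:400],None,fx=6,fy=6,interpolation=cv2.INTER_CUBIC)))
```

```text
(no output)
```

View pics/t1.png

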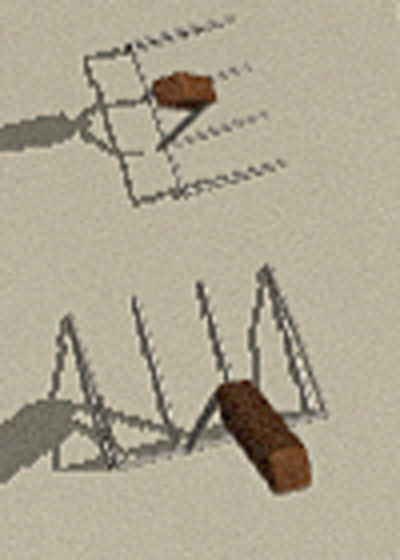

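View pics/t2.png

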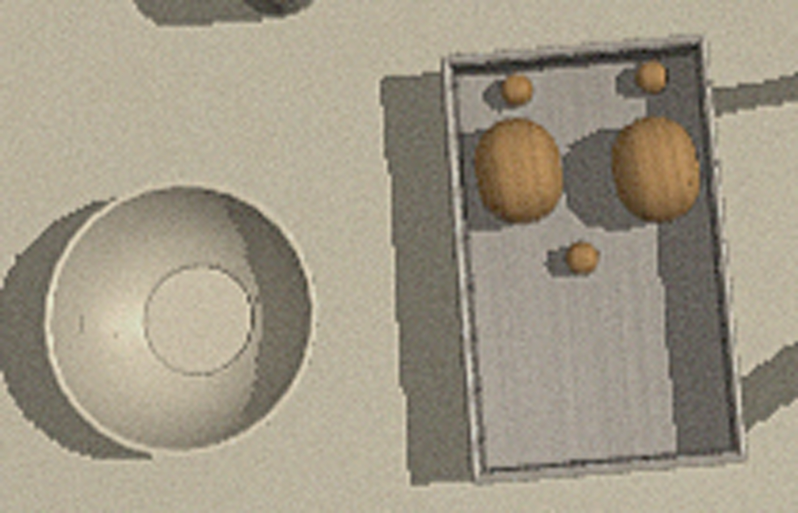

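View pics/s1.png

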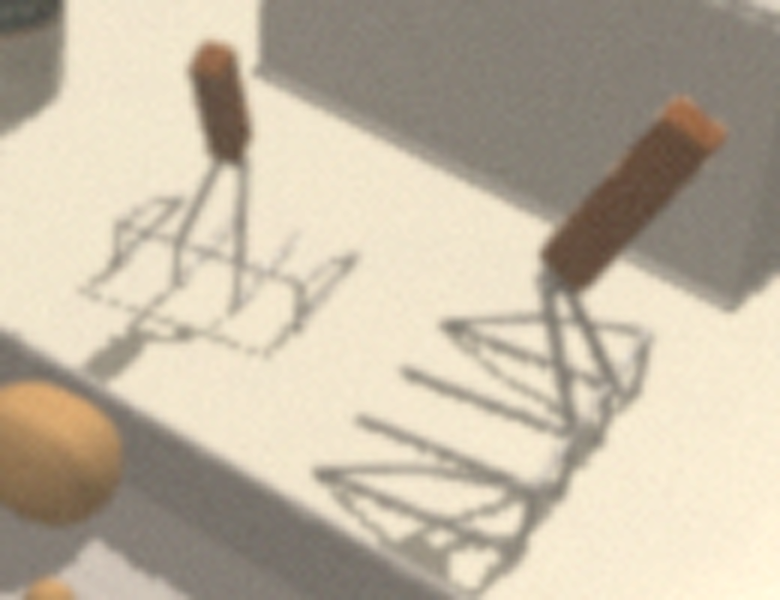

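```bash
cat > h.py <<'E'
import numpy as np, cv2
from scipy.optimize import least_squares
from scipy.spatial.transform import Rotation as Ro
C={"scene":dict(f=375.2107,cx=258.56009,cy=191.54037,R=np.array([[-0.66954557,-0.74260075,-0.01590108],[-0.44268834,0.41614504,-0.79426087],[0.59643588,-0.52475463,-0.60736877]]),t=np.array([429.46249984,388.28211462,579.8536308])),
"top":dict(f=462.1956,cx=246.53735,cy=187.25644,R=np.array([[-0.02940868,-0.99909828,-0.03062274],[-0.98940606,0.03345329,-0.1412676],[0.14216465,0.02614383,-0.98949771]]),t=np.array([32.89633447,657.39737342,1090.58862113]))}
def proj(n,X):
    c=C[n];p=np.atleast_2d(X)@c["R"].T+c["t"];return np.c_[c["f"]*p[:,0]/p[:,2]+c["cx"],c["f"]*p[:,1]/p[:,2]+c["cy"]]
def atz(n,uv,z):
    c=C[n];uv=np.atleast_2d(uv);d=np.c_[(uv[:,0]-c["cx"])/c["f"],(uv[:,1]-c["cy"])/c["f"],np.ones(len(uv))]@c["R"]
    o=-c["R"].T@c["t"];return o+d*((z-o[2])/d[:,2])[:,None]
E
cat > m.py <<'E'
from h import *
# scoop: model pts
tips=np.array([[47.5,y,2] for y in(64.5,21.5,-21.5,-64.5)])
ax=np.array([-.423,0,.906]);top=np.array([-47.5,0,154])+40*ax; bot=top-95*ax
T=[(68,318),(135,298),(200,283),(265,268)]
S=[(318,472),(360,420),(405,372),(445,325)]
T=np.array(T)/4+[300,145]; S=np.array(S)/6+[270,140]
tb=np.array([(237,388),(292,470)])/4+[300,145]; sb=np.array([(562,268),(696,122)])/6+[270,140]
gp=np.array([bot,top])
def w(p,X):
    c,s=np.cos(p[2]),np.sin(p[2]);return np.c_[p[0]+c*X[:,0]-s*X[:,1],p[1]+s*X[:,0]+c*X[:,1],X[:,2]]
def f(p): return np.r_[(proj("top",w(p,tips))-T),(proj("scene",w(p,tips))-S),(proj("top",w(p,gp))-tb),(proj("scene",w(p,gp))-sb)].ravel()
r=least_squares(f,[500,-250,.25],loss='soft_l1',x_scale=[10,10,.1]);print("scoop",r.x,np.degrees(r.x[2]));print(f(r.x).reshape(-1,2).round(1))
print("grip",w(r.x,np.array([[-47.5,0,154]])))
o=np.array([100,155])
P=lambda a:np.array(a)/3.8+o
bc=P([(446,60),(703,40),(745,455),(479,478)])
B=atz("top",bc,53);print("rim",B.round(1),np.linalg.norm(np.roll(B,-1,0)-B,axis=1))
c=B.mean(0);d=(B[0]+B[1]-B[2]-B[3]);yaw=np.arctan2(d[1],d[0]);print("basin",c,np.degrees(yaw))
e=(B[0]+B[3]-B[1]-B[2]);print("yaw2",np.degrees(np.arctan2(-e[0],e[1])))
bas=lambda X:((X-c)[:,:2]@np.array([[np.cos(yaw),-np.sin(yaw)],[np.sin(yaw),np.cos(yaw)]]))
Rl=atz("top",P([(518,170),(656,169)]),38);print("rollers",Rl.round(1),bas(Rl).round(1))
Bd=atz("top",P([(517,89),(652,76),(582,257)]),21);print("beads",Bd.round(1),bas(Bd).round(1))
D=atz("top",P([(45,318),(313,318),(180,186),(180,451)]),60);print("dish",D.round(1),D.mean(0))
E
python3 m.py
```

```text
scoop [ 5.32063181e+02 -2.34889934e+02  2.27231894e-01] 13.019428486451762
[[-0.   0. ]
 [-0.3  0.6]
 [-0.1  0. ]
 [ 0.1 -0.6]
 [ 0.  -0.9]
 [ 0.3 -0.8]
 [-0.3 -1. ]
 [-0.5 -1. ]
 [-0.9  3. ]
 [-0.4  0.6]
 [ 0.3 -0.9]
 [ 0.1 -0.7]]
grip [[ 485.78422928 -245.59080259  154.        ]]
rim [[700.7  82.7  53. ]
 [708.  -84.2  53. ]
 [443.3 -99.5  53. ]
 [433.8  67.4  53. ]] [167.05090916 265.12634471 167.21427336 267.31250468]
basin [571.48232773  -8.41897689  53.        ] 3.2966541097156266
yaw2 2.8862007150990996
rollers [[629.1  38.6  38. ]
 [626.8 -51.2  38. ]] [[ 60.2  43.6]
 [ 52.8 -45.8]]
beads [[685.3  38.6  21. ]
 [691.  -51.3  21. ]
 [572.4  -1.1  21. ]] [[116.4  40.4]
 [116.8 -49.7]
 [  1.3   7.3]]
dish [[541.8 341.   60. ]
 [536.6 169.8  60. ]
 [623.4 254.7  60. ]
 [456.1 254.5  60. ]] [539.43929977 254.98509179  60.        ]
```

```bash
cat >> h.py <<'E'
AX=np.array([-.4226,0,.9063])
def Rscoop(yaw,pitch=0,roll=0): # pitch>0 front down ; degrees
    return Ro.from_euler('ZYX',[yaw,pitch,roll],degrees=True)
GL=np.array([-47.5,0,154.])
Rst=Ro.from_matrix(np.array([[0,-AX[2],-AX[0]],[-1,0,0],[0,AX[0],-AX[2]]])) # tool in scoop: cols x=-y, y=z x x, z=-ax
def tool_for(org,yaw,pitch=0,back=0,slip=0,roll=0):
    R=Rscoop(yaw,pitch,roll); Rt=R*Rst
    p=np.array(org,float)+R.apply(GL)+Rt.apply([0,0,19-back+slip]); return p,Rt
def cur():
    from bench import monitor
    o=monitor.get_obs(); return o["eef_pos"],Ro.from_rotvec(o["eef_rot"]),o
def scoop_now(slip=0):
    p,Rt,o=cur(); R=Rt*Rst.inv(); org=p-Rt.apply([0,0,19+slip])-R.apply(GL)
    return org,R.as_euler('ZYX',degrees=True)
def plan(tp,tR,g,n=None,ms=.95,mr=.95,start=None):
    p,R,o=cur()
    if start: p,R=start
    d=tp-p; rv=(R.inv()*tR).as_rotvec(degrees=True)
    k=n or int(max(1,np.ceil(np.linalg.norm(d)/40/ms),np.ceil(np.linalg.norm(rv)/5/mr)))
    rows=[]
    q,Q=p.copy(),R
    for i in range(k):
        q2=p+d*(i+1)/k; Q2=R*Ro.from_rotvec(rv*(i+1)/k,degrees=True)
        a=(Q.inv().apply(q2-q)/40).round(2); b=((Q.inv()*Q2).as_rotvec(degrees=True)/5).round(2)
        rows.append(" ".join(f"{v:g}" for v in np.r_[a,b]+0.)+f" {g}")
        q=q+Q.apply(a*40);Q=Q*Ro.from_rotvec(b*5,degrees=True)
    print("d",d.round(1),"rot",rv.round(1))
    for i in range(0,k,5): print("; ".join(rows[i:i+5]))
    return q,Q
E
cat m.py | sed -n '/zzz/p'
python3 - <<'E'
from h import *
print(atz("top",[(405,130),(407,247),(428,110)],0), )
S=([532.1,-234.9,0],13.0)
q=plan(*tool_for(*S,back=100),-1)
E
```

```text
[[ 800.38471494 -400.33167748    0.        ]
 [ 501.0379647  -382.06927376    0.        ]
 [ 851.41105286 -463.5007815     0.        ]]
d [234.2 278.   -3. ] rot [24.9  2.1  9.2]
-0.42 -0.81 0.01 0.5 0.04 0.18 -1; -0.43 -0.79 0.04 0.5 0.05 0.19 -1; -0.45 -0.79 0.08 0.5 0.04 0.18 -1; -0.46 -0.78 0.1 0.5 0.04 0.18 -1; -0.47 -0.76 0.14 0.49 0.04 0.19 -1
-0.49 -0.75 0.17 0.5 0.05 0.18 -1; -0.49 -0.74 0.2 0.5 0.04 0.18 -1; -0.51 -0.71 0.23 0.5 0.04 0.19 -1; -0.52 -0.7 0.26 0.5 0.05 0.18 -1; -0.54 -0.68 0.29 0.5 0.04 0.18 -1
```

>>> step_arm(motion="-0.42 -0.81 0.01 0.5 0.04 0.18 -1; -0.43 -0.79 0.04 0.5 0.05 0.19 -1; -0.45 -0.79 0.08 0.5 0.04 0.18 -1; -0.46 -0.78 0.1 0.5 0.04 0.18 -1; -0.47 -0.76 0.14 0.49 0.04 0.19 -1", grip_force=80)

```text
clock: 0.72
eef_pos: [335.9, -391.8, 229.3]
eef_rot: [-2.392, 1.749, -0.203]
wrist_force: [0.3, -0.2, 0.2]
finger_gap: 85.6
```

>>> step_arm(motion="-0.49 -0.75 0.17 0.5 0.05 0.18 -1; -0.49 -0.74 0.2 0.5 0.04 0.18 -1; -0.51 -0.71 0.23 0.5 0.04 0.19 -1; -0.52 -0.7 0.26 0.5 0.05 0.18 -1; -0.54 -0.68 0.29 0.5 0.04 0.18 -1")

```text
clock: 1.35
eef_pos: [453.2, -252.6, 227.6]
eef_rot: [-2.171, 1.727, -0.386]
wrist_force: [0.4, 0.1, 0.3]
finger_gap: 85.2
```

Run:
```python
from h import *
from bench import capture
S=([532.1,-234.9,0],13.0)
print(cur()[:1],cur()[2]["clock"],cur()[2]["joint_pos"])
plan(*tool_for(*S,back=100),-1)
q=plan(*tool_for(*S,back=0),-1,ms=.6)
c=capture("scene");cv2.imwrite("pics/s2.png",cv2.convertScaleAbs(cv2.resize(c["image"][60:260,200:470],None,fx=2.9,fy=2.9,interpolation=2),alpha=1.5))
```

```text
(array([ 453.15159972, -252.64971121,  227.59121286]),) 1.35 [-0.8662682   0.12065657  1.87191812  0.4663812   0.9887561   0.24961558]
d [-0.7 -0.6 -0.2] rot [-0.1 -0.1  0. ]
0.01 0.02 0 -0.01 -0.02 0 -1
d [ 40.5   8.9 -90.8] rot [-0.1 -0.1  0. ]
0 0 0.5 0 0 0 -1; 0 0.01 0.5 -0.01 -0.01 0 -1; 0.01 0 0.5 0 0 0 -1; 0 0.01 0.5 0 0 0 -1; 0 0 0.5 0 -0.01 0 -1
```

View pics/s2.png

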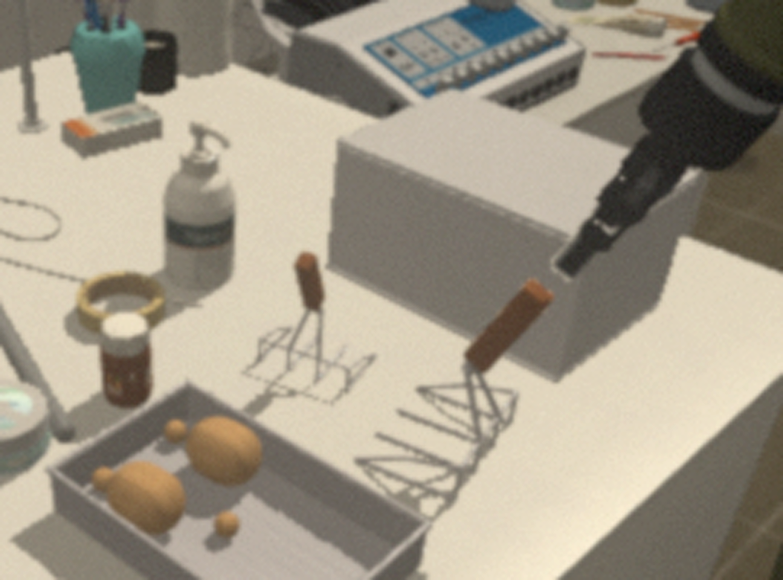

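The gripper is lined up above the grip (its top end is at about (540,290) in the crop) and along its axis. Next I go down and close.

>>> step_arm(motion="0 0 0.5 0 0 0 -1; 0 0 0.5 0 0 0 -1; 0 0 0.5 0 0 0 -1; 0 0 0.5 0 0 0 -1; 0 0 0.5 0 0 0 -1")

```text
clock: 2.02
eef_pos: [494.0, -244.3, 136.4]
eef_rot: [-2.173, 1.727, -0.385]
wrist_force: [0.1, -0.2, 0.3]
finger_gap: 85.5
```

Run:
```python
from h import *
from bench import capture
S=([532.1,-234.9,0],13.0)
q=plan(*tool_for(*S,back=0),-1,ms=.6)
c=capture("scene");cv2.imwrite("pics/s3.png",cv2.convertScaleAbs(cv2.resize(c["image"][120:240,300:440],None,fx=5,fy=5,interpolation=2),alpha=1.5))
c=capture("top");cv2.imwrite("pics/t3.png",cv2.convertScaleAbs(cv2.resize(c["image"][190:290,300:440],None,fx=5,fy=5,interpolation=2),alpha=1.5))
```

```text
d [-0.3  0.5  0.4] rot [ 0.  -0.1  0.1]
-0.01 0 -0.01 0 -0.02 0.01 -1
```

View pics/s3.png

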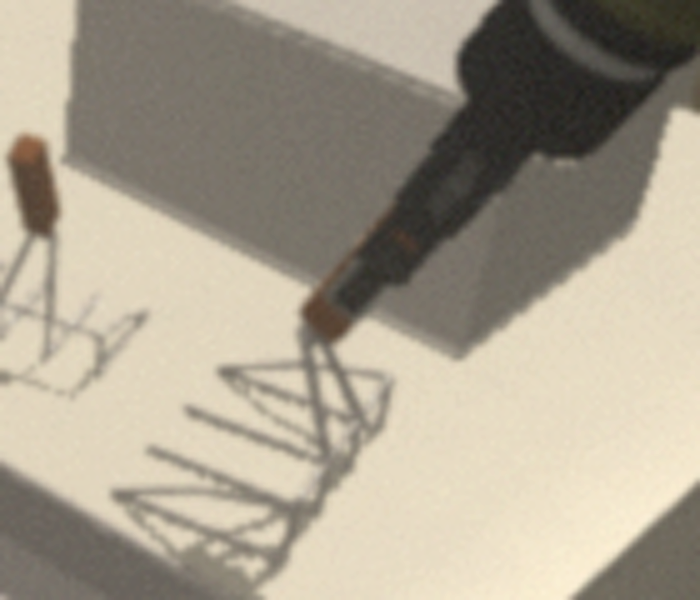

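View pics/t3.png

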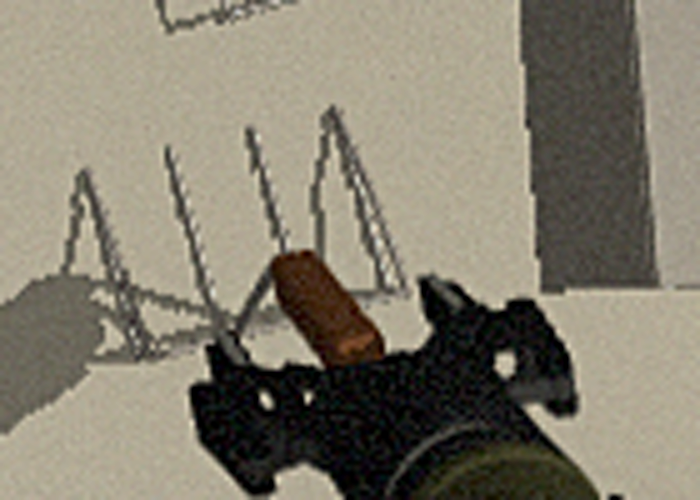

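The fingers straddle the grip, which is about midway between them at (330,310) in the top crop. I'll close at 90 N.

>>> step_arm(motion="0 0 0 0 0 0 1; 0 0 0 0 0 0 1; 0 0 0 0 0 0 1; 0 0 0 0 0 0 1; 0 0 0 0 0 0 1", grip_force=90)

```text
clock: 2.75
eef_pos: [494.1, -244.6, 137.9]
eef_rot: [-2.173, 1.727, -0.387]
wrist_force: [-2.7, 0.4, 6.1]
finger_gap: 21.0
```

Run:
```python
from h import *
print(scoop_now()); p,R,o=cur(); print(o["finger_gap"],o["wrist_force"])
q=plan(p+[0,0,60],R,1,n=4)
```

```text
(array([ 532.77844291, -236.12612353,    1.1649041 ]), array([13.01346135, -0.05023882, -0.17225557]))
21.04718482325045 [-2.67633945  0.39226007  6.0849581 ]
d [ 0.  0. 60.] rot [0. 0. 0.]
0 -0.16 -0.34 0 0 0 1; 0 -0.16 -0.34 0 0 0 1; 0 -0.16 -0.34 0 0 0 1; 0 -0.16 -0.34 0 0 0 1
```

>>> step_arm(motion="0 -0.16 -0.34 0 0 0 1; 0 -0.16 -0.34 0 0 0 1; 0 -0.16 -0.34 0 0 0 1; 0 -0.16 -0.34 0 0 0 1; 0 0 0 0 0 0 1")

```text
clock: 3.38
eef_pos: [495.1, -245.1, 199.4]
eef_rot: [-2.173, 1.726, -0.391]
wrist_force: [-0.1, -0.9, -1.5]
finger_gap: 20.7
```

Run:
```python
from h import *
from bench import capture
print(scoop_now()); p,R,o=cur(); print(o["finger_gap"],o["wrist_force"])
org,e=scoop_now()
for n,(a,b,c_,d) in {"scene":(120,240,300,440),"top":(190,290,300,440)}.items():
    c=capture(n);im=cv2.convertScaleAbs(cv2.resize(c["image"][a:b,c_:d],None,fx=5,fy=5,interpolation=2),alpha=1.5)
    Rs=Rscoop(*e)
    for pt in [[47.5,y,2] for y in(64.5,21.5,-21.5,-64.5)]+[[-47.5,64.5,40],[-47.5,-64.5,40],[-20,0,95]]:
        uv=proj(n,org+Rs.apply(pt))[0]; cv2.circle(im,(int((uv[0]-c_+.5)*5),int((uv[1]-a+.5)*5)),5,(0,0,255),1)
    cv2.imwrite(f"pics/{n}4.png",im)
```

```text
(array([ 534.01198424, -236.88982214,   62.70628154]), array([13.0092685 , -0.13449416, -0.31252193]))
20.7252603594028 [-0.07803507 -0.91270222 -1.53055623]
```

View pics/scene4.png

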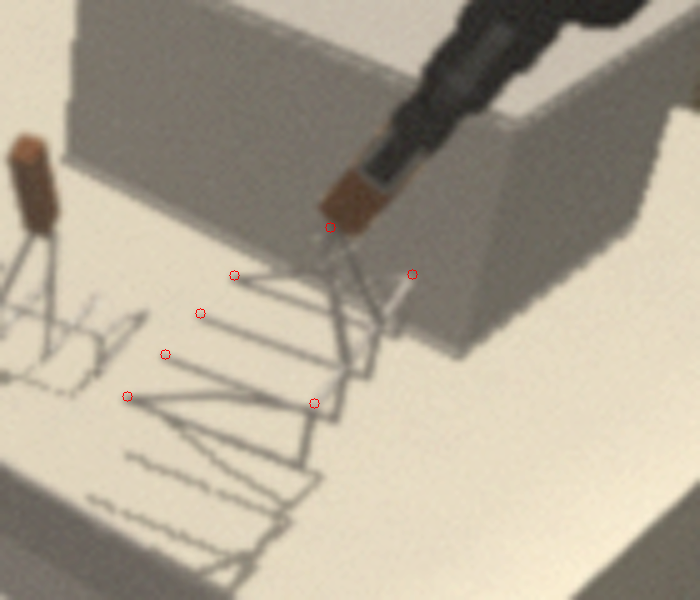

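View pics/top4.png

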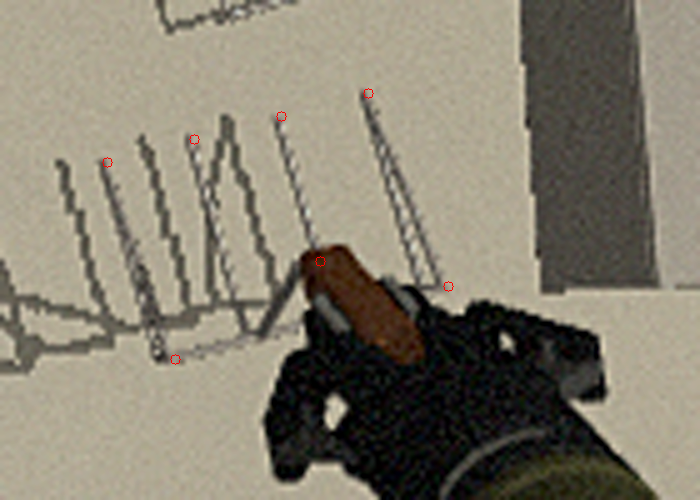

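```bash
cat >> h.py <<'E'
BC=np.array([571.5,-8.4]); BY=3.1
def bas(x,y,z=0):
    c,s=np.cos(np.radians(BY)),np.sin(np.radians(BY)); return np.array([BC[0]+c*x-s*y,BC[1]+s*x+c*y,z])
ZO=1.2 # derived z minus true z
E
python3 - <<'E'
from h import *
o=bas(-73,-1,85+ZO)
q=plan(*tool_for(o,BY),1)
o=bas(-73,-1,14+ZO)
q=plan(*tool_for(o,BY),1,start=q,ms=.4)
E
```

```text
d [-34.8 228.7  25.4] rot [-0.   4.1  9. ]
-0.82 -0.1 -0.06 0 0.12 0.26 1; -0.83 -0.07 -0.06 0 0.11 0.26 1; -0.82 -0.06 -0.08 0 0.12 0.26 1; -0.83 -0.04 -0.08 0 0.12 0.25 1; -0.83 -0.02 -0.09 0 0.11 0.26 1
-0.82 -0.01 -0.1 0 0.12 0.26 1; -0.83 0.02 -0.11 -0.01 0.11 0.26 1
d [  0.1  -0.2 -71. ] rot [ 0.  0. -0.]
0 0.15 0.32 0 0 0 1; 0 0.15 0.32 0 0 0 1; 0 0.15 0.33 0 0 0 1; 0 0.15 0.32 0 0 0 1; 0.01 0.15 0.32 0 0 0 1
```

>>> step_arm(motion="-0.82 -0.1 -0.06 0 0.12 0.26 1; -0.83 -0.07 -0.06 0 0.11 0.26 1; -0.82 -0.06 -0.08 0 0.12 0.26 1; -0.83 -0.04 -0.08 0 0.12 0.25 1; -0.83 -0.02 -0.09 0 0.11 0.26 1")

```text
clock: 4.1
eef_pos: [468.1, -79.4, 214.5]
eef_rot: [-2.07, 1.869, -0.412]
wrist_force: [0.2, -0.4, -1.8]
finger_gap: 20.9
```

>>> step_arm(motion="-0.82 -0.01 -0.1 0 0.12 0.26 1; -0.83 0.02 -0.11 0 0.11 0.26 1; 0 0 0 0 0 0 1")

```text
clock: 4.47
eef_pos: [457.5, -12.7, 221.9]
eef_rot: [-2.032, 1.917, -0.421]
wrist_force: [-0.5, -0.7, -2.4]
finger_gap: 20.9
```

```bash
cat > look.py <<'E'
import sys
from h import *
from bench import capture
def look(tag,boxes,draw=True):
    org,e=scoop_now(); org=org-[0,0,ZO]; Rs=Rscoop(*e); print("scoop",org.round(1),e.round(2))
    for n,(a,b,c_,d) in boxes.items():
        k=min(800/(d-c_),600/(b-a)); c=capture(n);im=cv2.convertScaleAbs(cv2.resize(c["image"][a:b,c_:d],None,fx=k,fy=k,interpolation=2),alpha=1.6)
        if draw:
          for pt in [[47.5,y,2] for y in(64.5,21.5,-21.5,-64.5)]:
            uv=proj(n,org+Rs.apply(pt))[0]; cv2.circle(im,(int((uv[0]-c_+.5)*k),int((uv[1]-a+.5)*k)),5,(0,0,255),1)
        cv2.imwrite(f"pics/{n}{tag}.png",im)
BX={"scene":(150,300,180,380),"top":(150,300,190,350)}
E
python3 - <<'E'
from look import *
look("5",BX)
plan(*tool_for(bas(-73,-1,14+ZO),BY),1,ms=.4)
E
```

```text
scoop [496.6 -10.2  83.8] [3.36 0.12 0.1 ]
d [  0.4  -0.6 -70.4] rot [0.  0.1 0.1]
0 0.15 0.32 0 0 0 1; 0.01 0.14 0.32 0 0.01 0.01 1; 0 0.15 0.32 0 0 0 1; 0 0.15 0.32 0.01 0 0 1; 0.01 0.15 0.32 0 0.01 0.01 1
```

View pics/scene5.png

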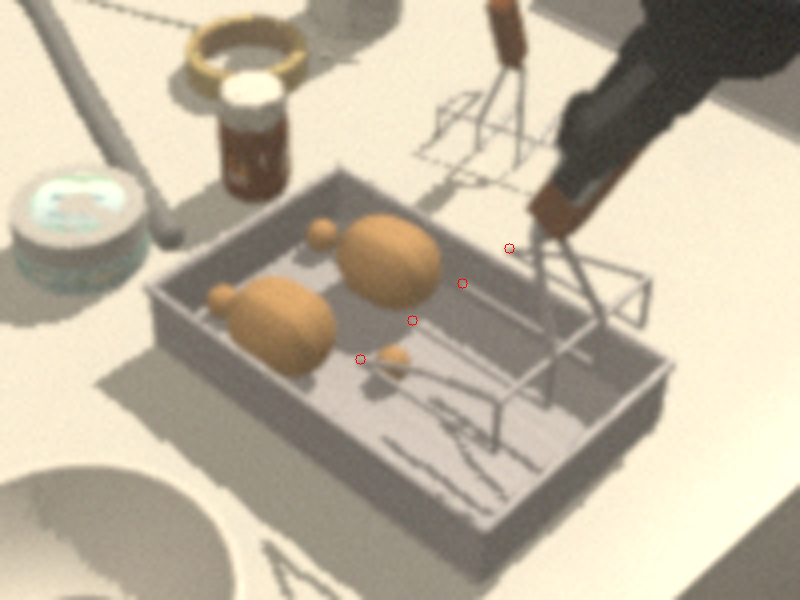

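View pics/top5.png

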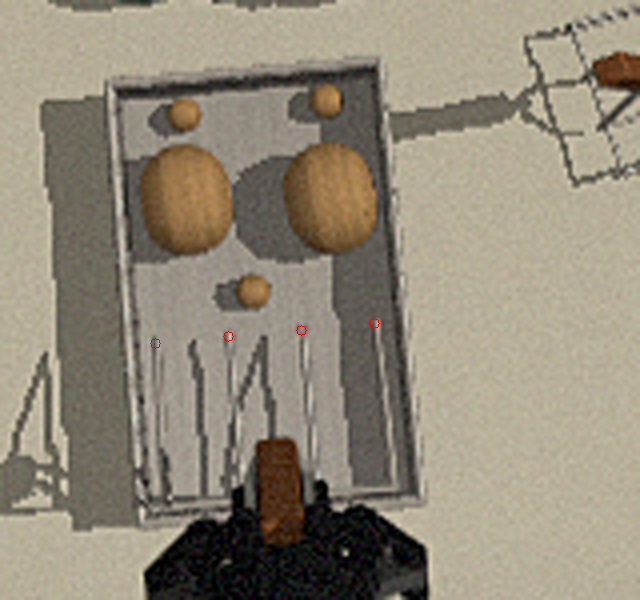

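Run:
```python
from h import *
for i in range(3): print(scoop_now())
print(bas(-73,-1))
```

```text
(array([498.19956407, -12.58627666,  85.53753901]), array([3.20191358, 0.0333425 , 0.04093765]))
(array([498.19956407, -12.58627666,  85.53753901]), array([3.20191358, 0.0333425 , 0.04093765]))
(array([498.19956407, -12.58627666,  85.53753901]), array([3.20191358, 0.0333425 , 0.04093765]))
[498.66090188 -13.34629002   0.        ]
```

Good: that difference was only settling. The scoop is over the empty near part of the basin. I'll lower it to 14 mm, then settle.

>>> step_arm(motion="0.01 0.15 0.32 0 0 0 1; 0.01 0.15 0.32 0 0 0 1; 0 0.15 0.32 0 0 0 1; 0 0.15 0.32 0 0 0 1; 0 0.15 0.3 0 0 0 1")

```text
clock: 5.2
eef_pos: [459.2, -17.7, 152.1]
eef_rot: [-2.026, 1.924, -0.426]
wrist_force: [0.0, -0.6, -1.5]
finger_gap: 21.1
```

>>> step_arm(motion="0 0 0 0 0 0 1; 0 0 0 0 0 0 1")

```text
clock: 5.45
eef_pos: [459.4, -17.1, 153.1]
eef_rot: [-2.026, 1.923, -0.426]
wrist_force: [-0.1, -0.3, -1.6]
finger_gap: 21.2
```

Run:
```python
from look import *
look("6",BX)
print(cur()[2]["wrist_force"])
plan(*tool_for(bas(-73,-1,11.5+ZO),BY),1,ms=.4)
```

```text
scoop [498.9 -14.9  15.2] [ 3.01 -0.04  0.03]
[-0.47328762 -0.52642462 -1.72797232]
d [-0.4  1.3 -4.1] rot [-0.1 -0.  -0.1]
-0.03 0.05 0.09 -0.02 0 -0.01 1
```

View pics/scene6.png

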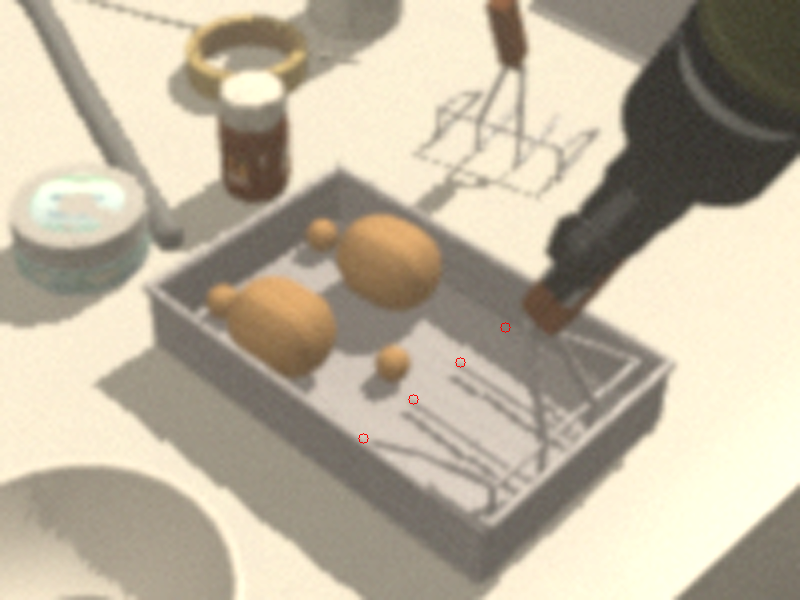

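View pics/top6.png

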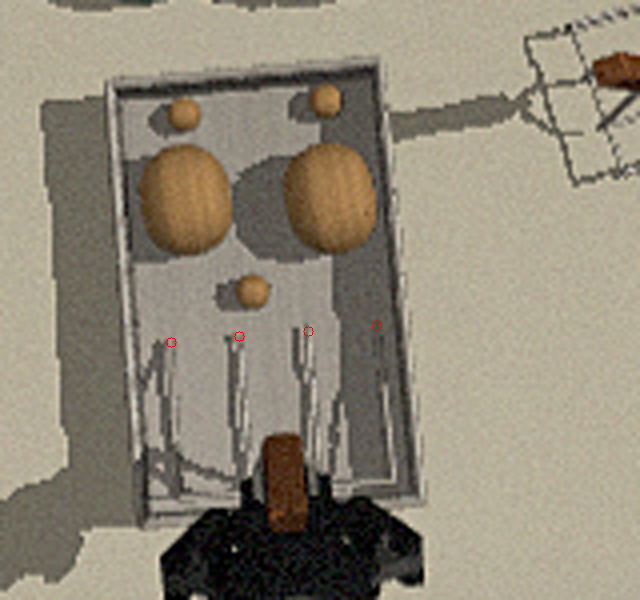

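Run:
```python
from look import *
print(scoop_now()[0]-[0,0,ZO])
q=plan(*tool_for(bas(-73,-.5,11.8+ZO),BY),1,n=1)
q=plan(*tool_for(bas(-5,-.5,11.8+ZO),BY),1,n=5,start=q)
```

```text
[499.24128664 -14.60529963  15.63600428]
d [-0.4  1.8 -3.8] rot [-0.1 -0.  -0.1]
-0.04 0.05 0.08 -0.02 0 -0.01 1
d [68.1  3.9 -0. ] rot [ 0. -0. -0.]
0 -0.31 0.14 0 0 0 1; 0 -0.31 0.15 0 0 0 1; 0 -0.31 0.14 0 0 0 1; 0 -0.31 0.15 0 0 0 1; 0 -0.3 0.14 0 0 0 1
```

>>> step_arm(motion="-0.04 0.04 0.08 -0.02 0 0 1; 0 0 0 0 0 0 1")

```text
clock: 5.8
eef_pos: [458.6, -14.4, 149.3]
eef_rot: [-2.029, 1.922, -0.424]
wrist_force: [0.3, -0.2, -1.7]
finger_gap: 20.8
```

Run:
```python
from look import *
print(scoop_now()[0]-[0,0,ZO],scoop_now()[1],cur()[2]["wrist_force"])
q=plan(*tool_for(bas(-5,-.5,11.8+ZO),BY),1,n=5)
```

```text
[497.78380164 -12.14632311  11.27685001] [3.11634005 0.08278032 0.03896279] [ 0.34853312 -0.19111334 -1.67584897]
d [68.5  3.1  0.5] rot [ 0.1  0.  -0. ]
0 -0.31 0.14 0 0 0 1; 0.01 -0.31 0.14 0.01 0 0 1; 0 -0.32 0.15 0 0.01 0 1; 0 -0.31 0.14 0 0 0 1; 0.01 -0.31 0.14 0.01 0 0 1
```

>>> step_arm(motion="0 -0.31 0.14 0 0 0 1; 0 -0.31 0.14 0.01 0 0 1; 0 -0.32 0.15 0 0 0 1; 0 -0.31 0.14 0 0 0 1; 0 -0.31 0.14 0 0 0 1")

```text
clock: 6.42
eef_pos: [528.3, -10.8, 149.8]
eef_rot: [-2.028, 1.922, -0.425]
wrist_force: [-0.5, -0.0, -2.3]
finger_gap: 21.3
```

Run:
```python
from look import *
look("7",{"top":BX["top"]})
print(cur()[2]["wrist_force"])
q=plan(*tool_for(bas(45,-.5,11.8+ZO),BY),1,n=5)
```

```text
scoop [567.6  -8.6  11.8] [3.1  0.03 0.04]
[ 1.75541667 -0.34821307 -0.54667057]
d [46.3  2.5 -0.8] rot [-0.1 -0.  -0. ]
0 -0.21 0.1 -0.01 0 0 1; 0 -0.21 0.1 0 0 0 1; 0 -0.21 0.11 -0.01 0 0 1; 0 -0.2 0.1 0 0 0 1; 0 -0.21 0.1 -0.01 0 0 1
```

View pics/top7.png

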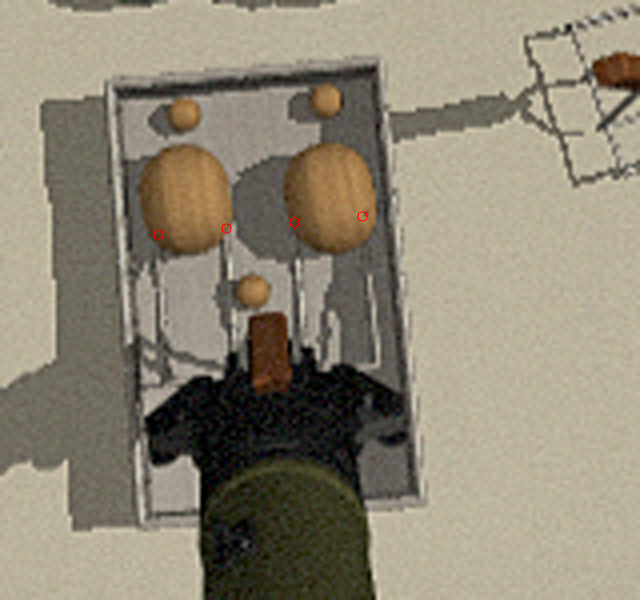

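The bars run clean under the rollers: the tips are at (158,235) to (362,216), and the rollers haven't moved. I keep pushing.

>>> step_arm(motion="0 -0.21 0.1 0 0 0 1; 0 -0.21 0.1 0 0 0 1; 0 -0.21 0.1 -0.01 0 0 1; 0 -0.21 0.1 0 0 0 1; 0 -0.21 0.1 0 0 0 1")

```text
clock: 7.1
eef_pos: [573.8, -8.3, 149.2]
eef_rot: [-2.029, 1.923, -0.423]
wrist_force: [-0.4, -0.0, -3.6]
finger_gap: 21.1
```

Run:
```python
from look import *
look("8",BX)
print(cur()[2]["wrist_force"])
q=plan(*tool_for(bas(66,-.5,11.8+ZO),BY),1,n=3)
```

```text
scoop [612.9  -6.1  11.1] [3.1  0.13 0.05]
[ 0.2903319   0.30573613 -3.58426257]
d [22.9  1.   0.1] rot [ 0.  0. -0.]
0 -0.17 0.08 0 0 0 1; 0 -0.18 0.08 0 0 0 1; 0.01 -0.17 0.08 0 0 0 1
```

View pics/top8.png

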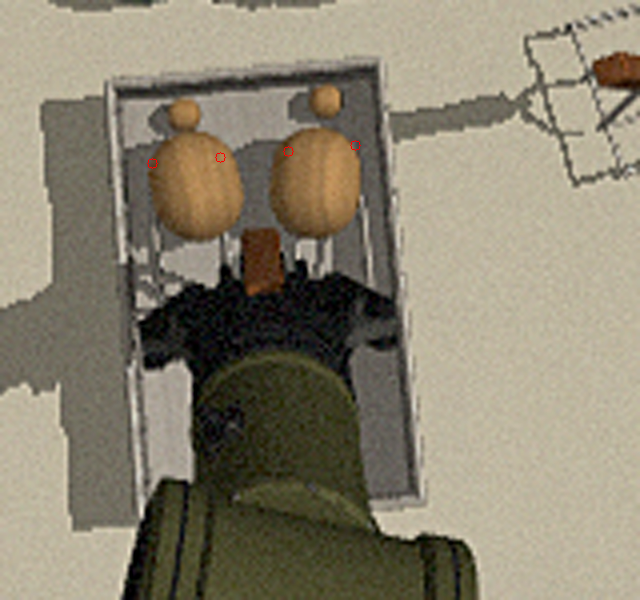

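View pics/scene8.png

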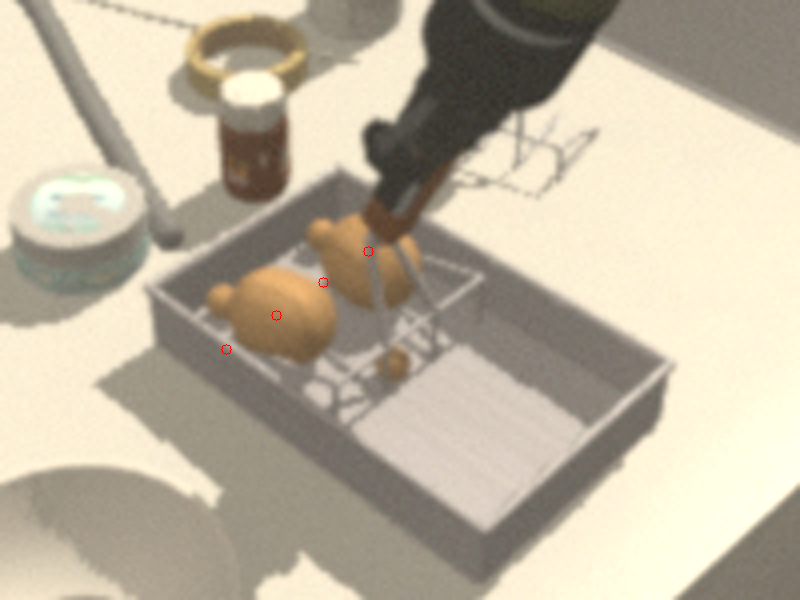

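>>> step_arm(motion="0 -0.18 0.08 0 0 0 1; 0 -0.18 0.08 0 0 0 1; 0 -0.18 0.08 0 0 0 1; 0 0 0 0 0 0 1")

```text
clock: 7.7
eef_pos: [598.0, -7.1, 149.9]
eef_rot: [-2.029, 1.922, -0.424]
wrist_force: [-0.5, 1.0, -3.7]
finger_gap: 21.0
```

Run:
```python
from look import *
look("9",BX)
print(cur()[2]["wrist_force"],cur()[2]["wrist_torque"])
q=plan(*tool_for(bas(73,-.5,11.8+ZO),BY),1,n=1)
```

```text
scoop [637.2  -4.9  11.9] [3.1  0.06 0.03]
[-0.12274647  0.5416302  -4.17128376] [-0.01639748  0.7625054   0.04790828]
d [ 7.9 -0.   0.1] rot [ 0.1  0.  -0. ]
0.01 -0.18 0.08 0.02 0.01 0 1
```

View pics/top9.png

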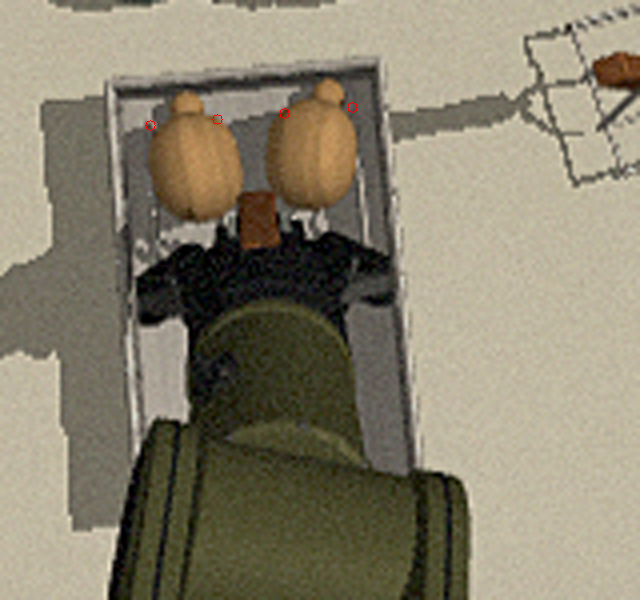

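View pics/scene9.png

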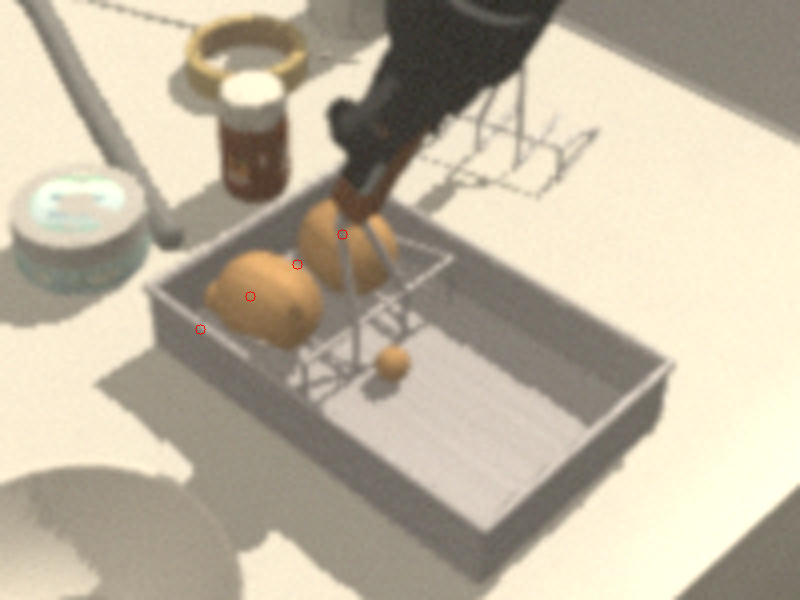

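>>> step_arm(motion="0 -0.14 0.06 0 0 0 1; 0 0 0 0 0 0 1")

```text
clock: 8.05
eef_pos: [604.5, -6.9, 150.7]
eef_rot: [-2.027, 1.921, -0.426]
wrist_force: [-0.3, -0.1, -3.4]
finger_gap: 20.8
```

Run:
```python
from look import *
look("10",BX)
print(cur()[2]["wrist_force"],cur()[2]["wrist_torque"])
q=plan(*tool_for(bas(69,-.5,35+ZO),BY,-10),1,n=5)
q=plan(*tool_for(bas(66,-.5,105+ZO),BY,-15),1,n=5,start=q)
```

```text
scoop [644.   -4.7  12.7] [ 3.08 -0.04  0.02]
[ 0.21559714  0.3712949  -3.42495415] [-0.03786736  0.73121357 -0.00344917]
d [-25.7  -1.8  13.8] rot [10.  0. -0.]
0 0.09 -0.12 0.4 0 0 1; 0 0.08 -0.12 0.4 0 0 1; 0.01 0.08 -0.12 0.41 0 0 1; 0 0.08 -0.12 0.4 0 0 1; 0 0.07 -0.13 0.4 0 0 1
d [-13.8  -0.7  64.2] rot [ 5.  0. -0.]
0 -0.13 -0.3 0.2 0 0 1; 0 -0.13 -0.3 0.2 0 0 1; 0 -0.14 -0.3 0.2 0 0 1; 0 -0.14 -0.3 0.2 0 0 1; 0 -0.15 -0.29 0.2 0 0 1
```

View pics/top10.png

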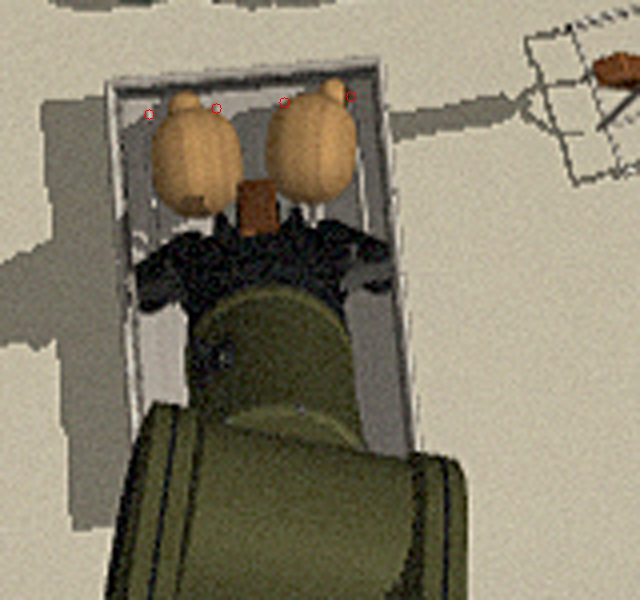

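>>> step_arm(motion="0 0.09 -0.12 0.4 0 0 1; 0 0.08 -0.12 0.4 0 0 1; 0 0.08 -0.12 0.4 0 0 1; 0 0.08 -0.12 0.4 0 0 1; 0 0.07 -0.13 0.4 0 0 1")

```text
clock: 8.78
eef_pos: [577.3, -8.2, 163.9]
eef_rot: [-1.916, 1.816, -0.572]
wrist_force: [-0.4, 0.9, -3.6]
finger_gap: 21.1
```

Run:
```python
from look import *
look("11",BX)
print(cur()[2]["wrist_force"],cur()[2]["wrist_torque"])
q=plan(*tool_for(bas(60,-.5,75+ZO),BY,-14),1,n=5)
```

```text
scoop [639.8  -4.8  34.9] [ 3.09 -9.99  0.02]
[-0.86707934  0.66513862 -4.62827771] [-0.01262357  0.97667926  0.00526594]
d [-15.4  -1.6  36.4] rot [ 4.2  0.1 -0.1]
0 -0.04 -0.19 0.17 0 0 1; 0.01 -0.04 -0.2 0.16 0 -0.01 1; 0 -0.05 -0.19 0.17 0.01 0 1; 0 -0.05 -0.19 0.17 0 0 1; 0.01 -0.05 -0.19 0.17 0 -0.01 1
```

View pics/top11.png

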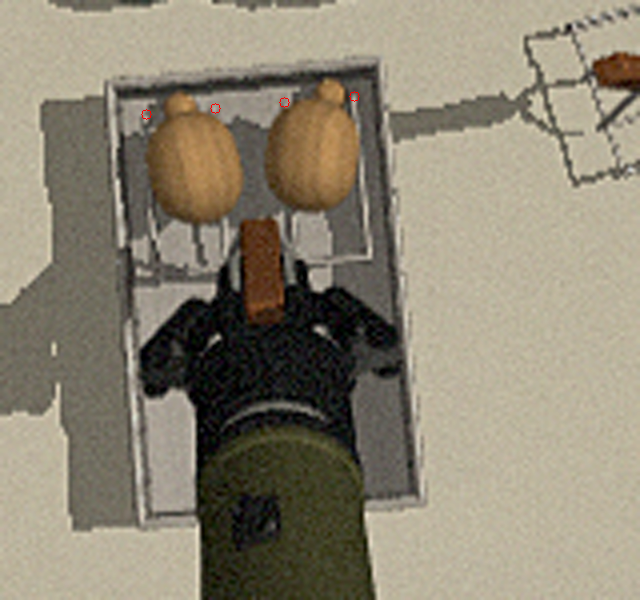

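View pics/scene11.png

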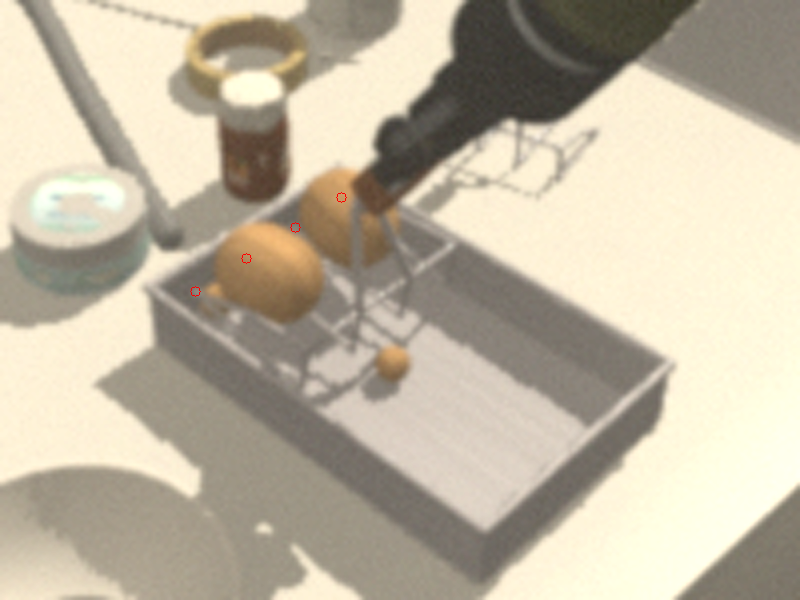

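>>> step_arm(motion="0 -0.04 -0.19 0.17 0 0 1; 0 -0.04 -0.19 0.17 0 0 1; 0 -0.05 -0.19 0.17 0 0 1; 0 -0.05 -0.19 0.17 0 0 1; 0 -0.05 -0.19 0.17 0 0 1")

```text
clock: 9.5
eef_pos: [562.0, -9.0, 200.4]
eef_rot: [-1.867, 1.769, -0.63]
wrist_force: [-0.5, 0.4, -3.2]
finger_gap: 21.1
```

Run:
```python
from look import *
look("12",BX)
print(cur()[2]["wrist_force"],cur()[2]["wrist_torque"])
q=plan(*tool_for(bas(52,-.5,115+ZO),BY,-14),1,n=4)
```

```text
scoop [633.8  -5.1  76.3] [  3.09 -14.25   0.03]
[-0.39508406 -0.53956122 -4.18704731] [-0.04834509  1.01365753  0.00688425]
d [-9.6 -0.9 38.9] rot [-0.2  0.  -0. ]
0 -0.11 -0.23 -0.01 0 0 1; 0 -0.1 -0.22 -0.01 0 0 1; 0.01 -0.11 -0.23 -0.02 0 -0.01 1; 0 -0.11 -0.23 -0.01 0 0 1
```

View pics/top12.png

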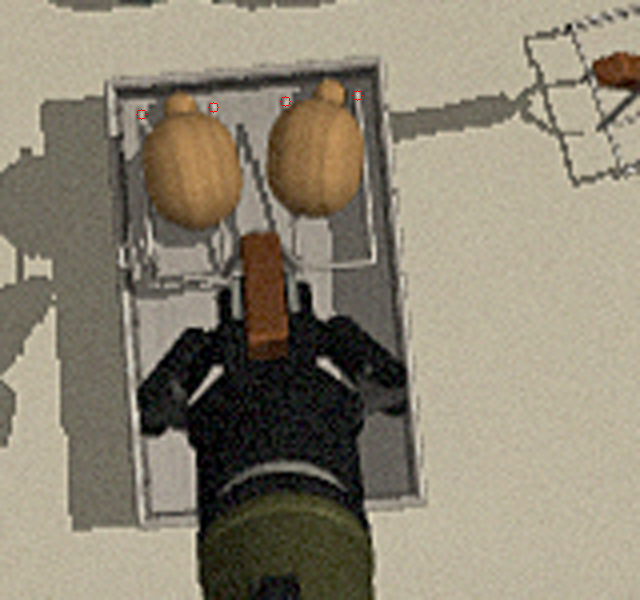

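View pics/scene12.png

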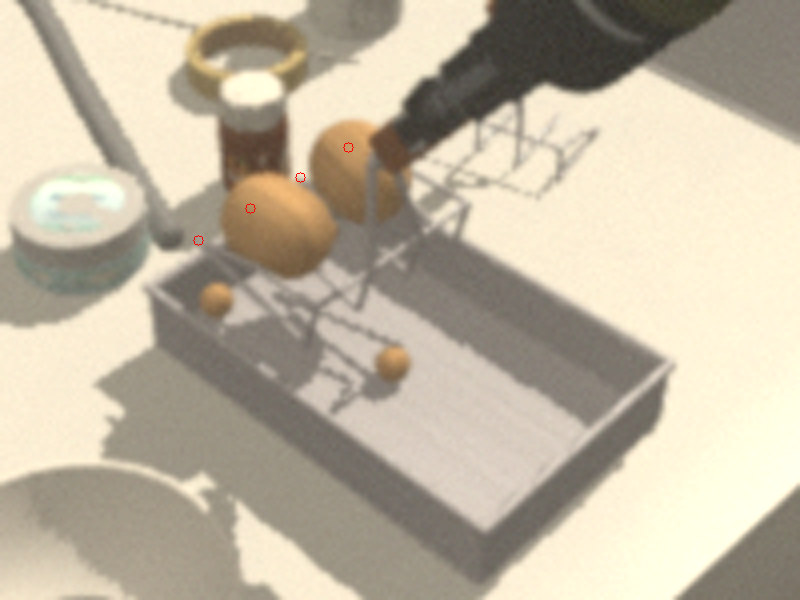

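>>> step_arm(motion="0 -0.11 -0.23 0 0 0 1; 0 -0.1 -0.22 0 0 0 1; 0 -0.11 -0.23 0 0 0 1; 0 -0.11 -0.23 0 0 0 1; 0 0 0 0 0 0 1")

```text
clock: 10.22
eef_pos: [553.1, -9.7, 239.9]
eef_rot: [-1.867, 1.769, -0.631]
wrist_force: [-0.4, 0.2, -3.2]
finger_gap: 20.9
```

```bash
cat >> h.py <<'E'
BW=np.array([540.,255.,0])
TL=np.array([47.5,0,0.])
def bowl_tool(yaw,pitch,off,tz,lat=0):
    "tips underside at bowl centre + off along heading, height tz(true)"
    h=np.array([np.cos(np.radians(yaw)),np.sin(np.radians(yaw)),0]);l=np.array([-h[1],h[0],0])
    tip=BW+h*off+l*lat+[0,0,tz+ZO]
    return tool_for(tip-Rscoop(yaw,pitch).apply(TL),yaw,pitch)
E
python3 - <<'E'
from look import *
look("13",BX)
o=cur()[2];print(o["wrist_force"],o["joint_pos"].round(3))
q=plan(*bowl_tool(25,-15,-20,110),1,n=15)
print(q[0])
for p in (0,30,60): print(bowl_tool(25,p,-20,66)[0].round())
E
```

```text
scoop [625.   -5.8 115.9] [  3.1  -14.29  -0.  ]
[-0.34705896 -0.75883864 -4.30769102] [-0.203  0.03   2.094  0.444  0.384  0.955]
d [-138.8  205.6  -17.9] rot [  0.8 -13.9 -16.9]
-0.35 0.18 -0.11 0.01 -0.19 -0.23 1; -0.36 0.18 -0.11 0.01 -0.18 -0.22 1; -0.37 0.17 -0.1 0.01 -0.19 -0.23 1; -0.37 0.16 -0.09 0.01 -0.18 -0.22 1; -0.37 0.16 -0.09 0.01 -0.19 -0.23 1
-0.38 0.14 -0.08 0.02 -0.18 -0.22 1; -0.39 0.14 -0.07 0.01 -0.19 -0.23 1; -0.38 0.14 -0.07 0.01 -0.18 -0.22 1; -0.39 0.12 -0.07 0.01 -0.19 -0.23 1; -0.4 0.12 -0.06 0.01 -0.19 -0.22 1
-0.39 0.1 -0.05 0.01 -0.18 -0.23 1; -0.4 0.11 -0.04 0.01 -0.19 -0.22 1; -0.4 0.09 -0.04 0.01 -0.18 -0.23 1; -0.41 0.08 -0.03 0.01 -0.19 -0.23 1; -0.41 0.08 -0.03 0.01 -0.18 -0.22 1
[413.52795039 196.22117773 220.8943146 ]
[443. 210. 204.]
[516. 244. 229.]
[590. 278. 211.]
```

View pics/top13.png

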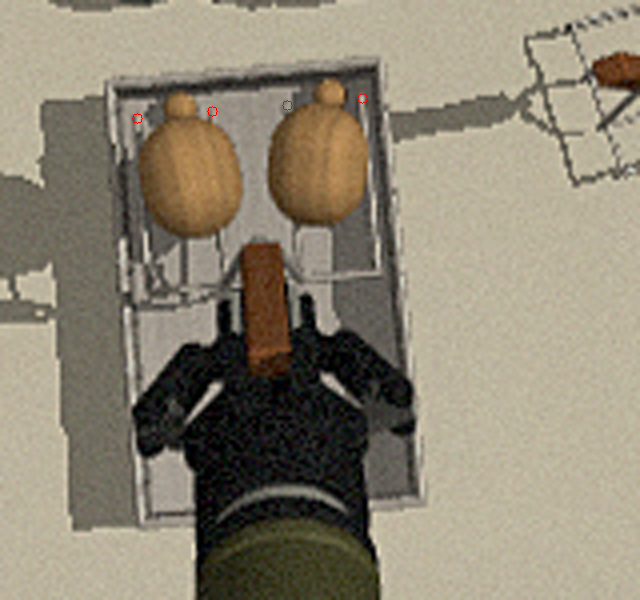

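View pics/scene13.png

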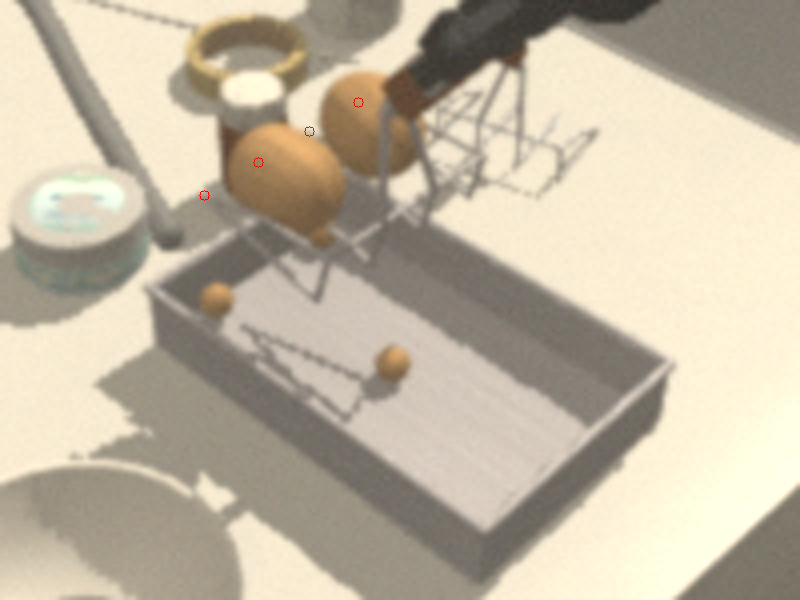

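Run:
```python
from look import *
q=plan(*bowl_tool(75,-14.3,-20,118),1,n=20)
print(q[0])
for p in (0,30,60): print(bowl_tool(75,p,-20,66)[0].round())
```

```text
d [-48.2 131.1  -8.4] rot [  0.1 -45.4 -55.7]
-0.17 0.05 -0.02 0 -0.45 -0.56 1; -0.17 0.03 -0.02 0 -0.46 -0.55 1; -0.17 0.04 -0.01 0 -0.45 -0.56 1; -0.17 0.02 -0.01 0 -0.46 -0.56 1; -0.18 0.01 0.01 0 -0.45 -0.56 1
-0.17 0 0.01 0.01 -0.46 -0.55 1; -0.18 0 0.01 0 -0.45 -0.56 1; -0.17 -0.01 0.03 0 -0.46 -0.56 1; -0.17 -0.02 0.03 0 -0.45 -0.55 1; -0.17 -0.03 0.04 0 -0.45 -0.56 1
-0.16 -0.04 0.04 0 -0.46 -0.56 1; -0.17 -0.04 0.05 0 -0.45 -0.56 1; -0.15 -0.06 0.06 0 -0.46 -0.55 1; -0.15 -0.06 0.06 0 -0.45 -0.56 1; -0.15 -0.06 0.07 0 -0.46 -0.56 1
-0.14 -0.08 0.07 0 -0.45 -0.55 1; -0.13 -0.08 0.08 0 -0.46 -0.56 1; -0.13 -0.09 0.09 0.01 -0.45 -0.56 1; -0.12 -0.09 0.09 0 -0.45 -0.56 1; -0.11 -0.1 0.09 0 -0.46 -0.55 1
[504.14797649 121.71175989 230.39523457]
[512. 152. 204.]
[533. 229. 229.]
[554. 308. 211.]
```

>>> step_arm(motion="-0.17 0.05 -0.02 0 -0.45 -0.56 1; -0.17 0.03 -0.02 0 -0.46 -0.55 1; -0.17 0.04 -0.01 0 -0.45 -0.56 1; -0.17 0.02 -0.01 0 -0.46 -0.56 1; -0.18 0.01 0.01 0 -0.45 -0.56 1")

```text
clock: 10.95
eef_pos: [540.5, 23.2, 236.0]
eef_rot: [-2.088, 1.43, -0.509]
wrist_force: [0.3, 0.2, -4.6]
finger_gap: 20.9
```

Run:
```python
from look import *
look("14",{"scene":(90,320,140,400)})
print(cur()[2]["joint_pos"].round(3),cur()[2]["wrist_force"])
q=plan(*bowl_tool(75,-14.3,-20,118),1,n=15)
```

```text
scoop [607.3  49.  111.8] [ 2.118e+01 -1.415e+01 -2.000e-02]
[-0.318  0.048  2.085  0.791  0.601  0.307] [ 0.39295862  0.23589597 -4.25236689]
d [-36.2  98.2  -5.6] rot [  0.2 -34.  -41.6]
-0.17 0 0.01 0 -0.45 -0.55 1; -0.18 0 0.02 0 -0.46 -0.56 1; -0.17 -0.02 0.02 0.01 -0.45 -0.56 1; -0.17 -0.02 0.03 0 -0.45 -0.55 1; -0.17 -0.03 0.03 0 -0.45 -0.55 1
-0.17 -0.04 0.05 0 -0.46 -0.56 1; -0.16 -0.04 0.05 0 -0.45 -0.55 1; -0.15 -0.05 0.05 0.01 -0.45 -0.56 1; -0.15 -0.07 0.06 0 -0.45 -0.55 1; -0.15 -0.06 0.07 0 -0.46 -0.56 1
-0.14 -0.08 0.08 0 -0.45 -0.55 1; -0.13 -0.08 0.08 0 -0.45 -0.56 1; -0.13 -0.09 0.08 0.01 -0.45 -0.55 1; -0.12 -0.09 0.09 0 -0.46 -0.56 1; -0.1 -0.1 0.09 0 -0.45 -0.55 1
```

View pics/scene14.png

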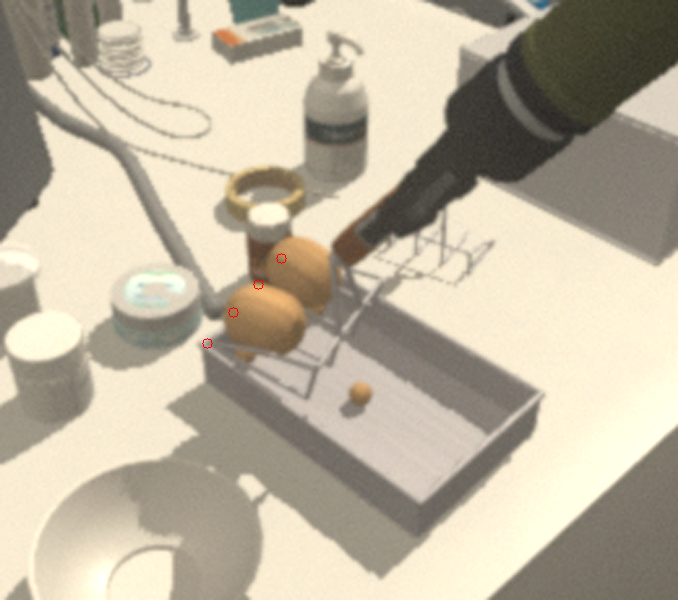

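The rollers sit steady in the scoop. I carry on to the bowl.

>>> step_arm(motion="-0.17 0 0.01 0 -0.45 -0.55 1; -0.18 0 0.02 0 -0.46 -0.56 1; -0.17 -0.02 0.02 0.01 -0.45 -0.56 1; -0.17 -0.02 0.03 0 -0.45 -0.55 1; -0.17 -0.03 0.03 0 -0.45 -0.55 1")

```text
clock: 11.62
eef_pos: [528.9, 55.4, 234.3]
eef_rot: [-2.255, 1.076, -0.384]
wrist_force: [0.6, -0.4, -3.7]
finger_gap: 20.7
```

>>> step_arm(motion="-0.17 -0.04 0.05 0 -0.46 -0.56 1; -0.16 -0.04 0.05 0 -0.45 -0.55 1; -0.15 -0.05 0.05 0.01 -0.45 -0.56 1; -0.15 -0.07 0.06 0 -0.45 -0.55 1; -0.15 -0.06 0.07 0 -0.46 -0.56 1")

```text
clock: 12.25
eef_pos: [517.3, 87.8, 232.2]
eef_rot: [-2.373, 0.704, -0.253]
wrist_force: [0.1, 0.2, -4.0]
finger_gap: 21.0
```

Run:
```python
from look import *
look("15",{"scene":(90,320,140,400)})
print(cur()[2]["joint_pos"].round(3),cur()[2]["wrist_force"])
q=plan(*bowl_tool(75,-14.3,-20,118),1,n=5)
q=plan(*bowl_tool(75,-2,-20,72),1,n=5,start=q)
```

```text
scoop [556.7 147.8 108. ] [ 56.93 -14.17  -0.11]
[-0.376  0.161  1.958  0.805  1.033 -0.234] [ 0.74890872  0.33812175 -4.32381146]
d [-13.2  33.5  -1.9] rot [  0.1 -11.4 -13.9]
-0.15 -0.08 0.07 0 -0.46 -0.55 1; -0.14 -0.08 0.08 0.01 -0.45 -0.56 1; -0.13 -0.09 0.09 0 -0.46 -0.55 1; -0.12 -0.09 0.09 0.01 -0.46 -0.56 1; -0.12 -0.1 0.09 0 -0.46 -0.55 1
d [  6.8  25.6 -23.4] rot [-12.3   0.   -0. ]
0 -0.03 0.17 -0.49 0 0 1; 0 -0.03 0.18 -0.49 0 0 1; 0 -0.05 0.17 -0.49 0 0 1; 0 -0.05 0.17 -0.5 0 0 1; 0 -0.05 0.16 -0.49 0.01 0 1
```

View pics/scene15.png

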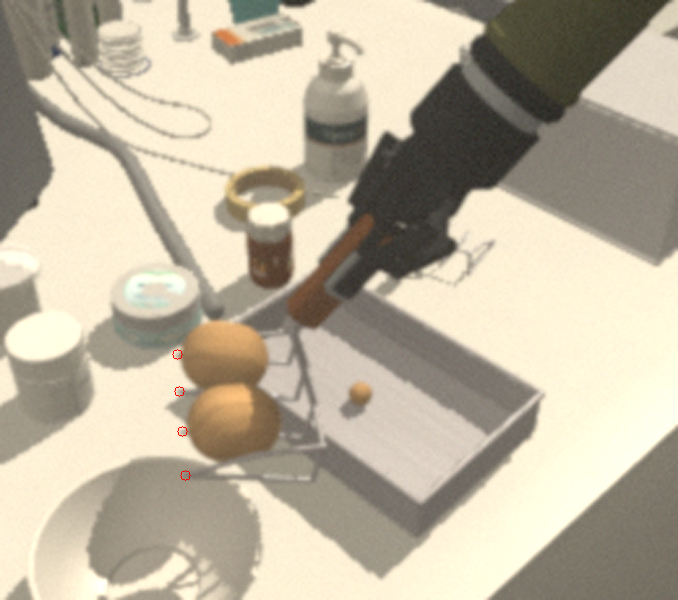

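>>> step_arm(motion="-0.15 -0.08 0.07 0 -0.46 -0.55 1; -0.14 -0.08 0.08 0.01 -0.45 -0.56 1; -0.13 -0.09 0.09 0 -0.46 -0.55 1; -0.12 -0.09 0.09 0.01 -0.46 -0.56 1; -0.12 -0.1 0.09 0 -0.46 -0.55 1")

```text
clock: 12.92
eef_pos: [503.5, 122.5, 230.9]
eef_rot: [-2.436, 0.32, -0.113]
wrist_force: [-0.3, -0.1, -4.4]
finger_gap: 21.1
```

Run:
```python
from look import *
look("16",{"scene":(140,360,100,360),"top":(150,300,90,290)})
print(cur()[2]["joint_pos"].round(3),cur()[2]["wrist_force"])
q=plan(*bowl_tool(75,-2,-20,72),1,n=6)
```

```text
scoop [522.  192.3 107.1] [ 7.506e+01 -1.440e+01  7.000e-02]
[-0.326  0.232  1.866  0.744  1.211 -0.396] [-0.38632072 -0.11826003 -3.92849174]
d [  7.1  24.5 -24.1] rot [-12.4   0.1  -0. ]
0 -0.02 0.15 -0.41 0 0 1; 0 -0.02 0.14 -0.42 0 0 1; 0.01 -0.03 0.14 -0.41 0.01 0 1; 0 -0.03 0.14 -0.42 0 -0.01 1; 0 -0.04 0.15 -0.41 0 0 1
0 -0.05 0.13 -0.41 0 0 1
```

View pics/scene16.png

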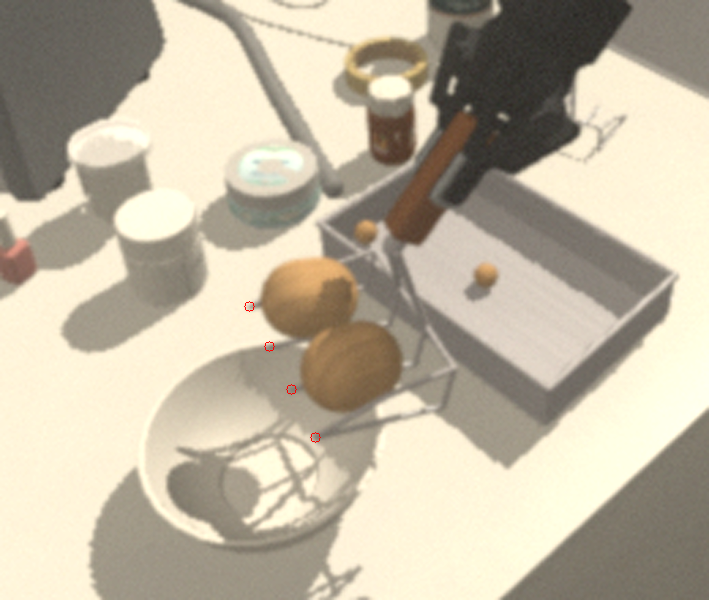

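View pics/top16.png

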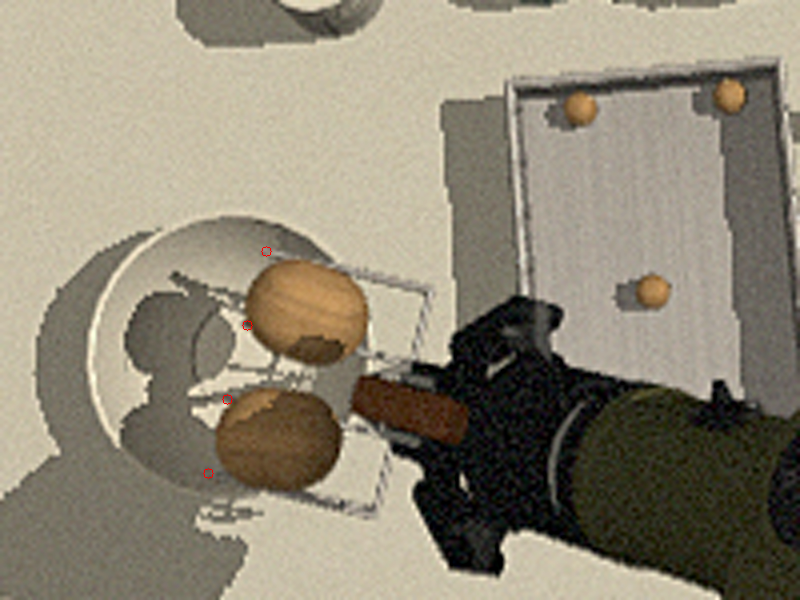

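>>> step_arm(motion="0 -0.02 0.15 -0.41 0 0 1; 0 -0.02 0.14 -0.42 0 0 1; 0 -0.03 0.14 -0.41 0.01 0 1; 0 -0.03 0.14 -0.42 0 0 1; 0 -0.05 0.15 -0.41 0 0 1")

```text
clock: 13.65
eef_pos: [508.8, 143.4, 210.9]
eef_rot: [-2.615, 0.349, -0.089]
wrist_force: [0.2, 0.1, -3.8]
finger_gap: 21.1
```

Run:
```python
from look import *
print(cur()[2]["joint_pos"].round(3),cur()[2]["wrist_force"],scoop_now())
q=plan(*bowl_tool(75,-2,-20,72),1,n=1)
q=plan(*bowl_tool(75,8,-20,67),1,n=5)
q=plan(*bowl_tool(75,20,-20,64),1,n=5,start=q)
```

```text
[-0.157  0.219  1.827  0.569  1.109 -0.155] [ 0.23404797  0.13915975 -3.82818321] (array([521.45104418, 190.65106537,  77.2182216 ]), array([ 7.48280510e+01, -4.01412490e+00,  6.41284957e-02]))
d [ 2.3  3.7 -4. ] rot [-2.  -0.  -0.2]
0.03 -0.04 0.14 -0.4 0 -0.04 1
d [ 8.7 27.5  4.9] rot [-12.   -0.   -0.2]
0.01 -0.14 0.05 -0.48 0 -0.01 1; 0 -0.14 0.04 -0.48 0 0 1; 0.01 -0.14 0.04 -0.48 0 -0.01 1; 0 -0.14 0.03 -0.48 0 -0.01 1; 0.01 -0.15 0.02 -0.48 0 -0.01 1
d [ 8.3 30.9  7.5] rot [-12.  -0.   0.]
0 -0.16 0.01 -0.48 0 0 1; 0 -0.17 0.01 -0.48 0 0 1; 0 -0.16 -0.01 -0.48 0 0 1; 0 -0.17 -0.01 -0.48 0 0 1; 0 -0.16 -0.01 -0.48 0 0 1
```

>>> step_arm(motion="0.01 -0.14 0.05 -0.48 0 0 1; 0 -0.14 0.04 -0.48 0 0 1; 0.01 -0.14 0.04 -0.48 0 0 1; 0 -0.14 0.03 -0.48 0 0 1; 0.01 -0.15 0.02 -0.48 0 -0.01 1")

```text
clock: 14.28
eef_pos: [517.0, 171.2, 216.0]
eef_rot: [-2.822, 0.375, -0.053]
wrist_force: [-0.7, 0.8, -3.7]
finger_gap: 20.9
```

Run:
```python
from look import *
look("17",{"scene":(140,360,100,360)})
print(cur()[2]["joint_pos"].round(3),cur()[2]["wrist_force"],scoop_now())
q=plan(*bowl_tool(75,20,-20,63),1,n=5)
```

```text
scoop [522.  190.7  73.9] [74.89  7.98  0.13]
[0.051 0.223 1.714 0.314 1.13  0.191] [ 1.77282025  2.75632676 -2.35991417] (array([523.1160299 , 191.96729199,  75.82405314]), array([7.49092941e+01, 7.94766274e+00, 4.65688313e-02]))
d [ 7.8 29.5  5.7] rot [-12.1   0.   -0.1]
0 -0.15 0.02 -0.48 0 0 1; 0 -0.16 0.01 -0.48 0 -0.01 1; 0 -0.15 0 -0.49 0 0 1; 0 -0.16 0 -0.48 0 -0.01 1; 0 -0.15 -0.01 -0.48 0.01 0 1
```

View pics/scene17.png

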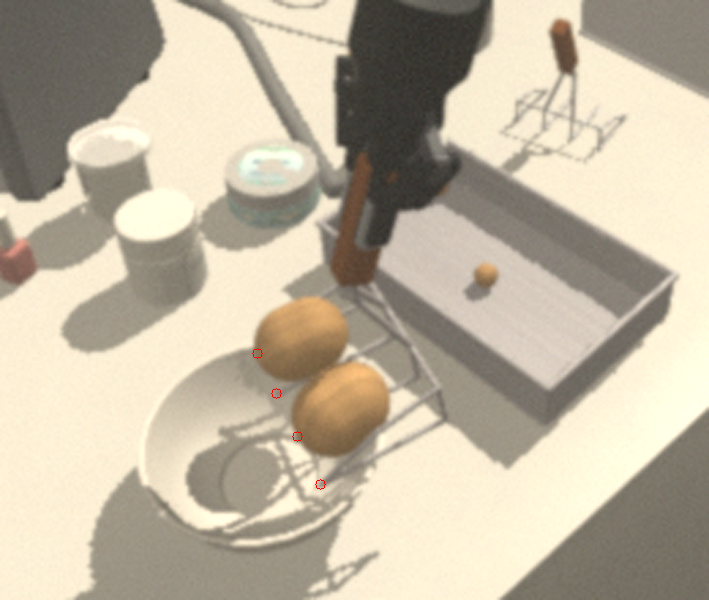

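>>> step_arm(motion="0 -0.15 0.02 -0.48 0 0 1; 0 -0.16 0.01 -0.48 0 0 1; 0 -0.15 0 -0.48 0 0 1; 0 -0.16 0 -0.48 0 0 1; 0 -0.15 -0.01 -0.48 0 0 1")

```text
clock: 14.95
eef_pos: [524.9, 200.4, 221.6]
eef_rot: [-3.027, 0.402, -0.014]
wrist_force: [0.1, 0.0, -3.6]
finger_gap: 21.2
```

Run:
```python
from look import *
look("18",{"scene":(140,360,100,360),"top":(150,300,90,290)})
print(cur()[2]["joint_pos"].round(3),cur()[2]["wrist_force"],scoop_now())
q=plan(*bowl_tool(75,32,-20,62),1,n=5)
```

```text
scoop [522.  191.3  78.3] [74.92 19.95  0.17]
[0.238 0.273 1.586 0.084 1.242 0.475] [-0.70953906 -1.7373454  -2.99560802] (array([522.97006348, 192.43586241,  79.70333515]), array([75.00591526, 19.85945935,  0.09496659]))
d [ 8.9 33.1  3.5] rot [-12.1   0.1  -0. ]
0 -0.17 0 -0.49 0 0 1; 0 -0.17 -0.01 -0.48 0.01 0 1; 0 -0.17 -0.02 -0.49 0 0 1; 0 -0.18 -0.02 -0.48 0 0 1; 0 -0.16 -0.03 -0.49 0.01 0 1
```

View pics/scene18.png

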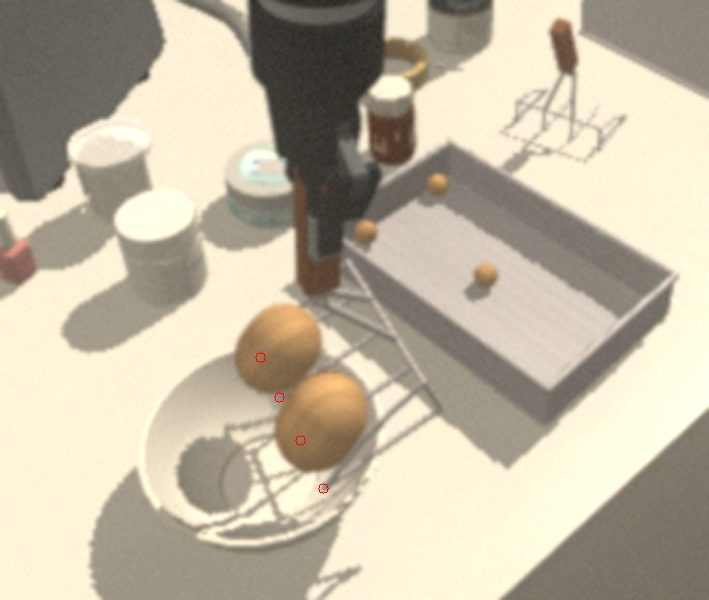

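View pics/top18.png

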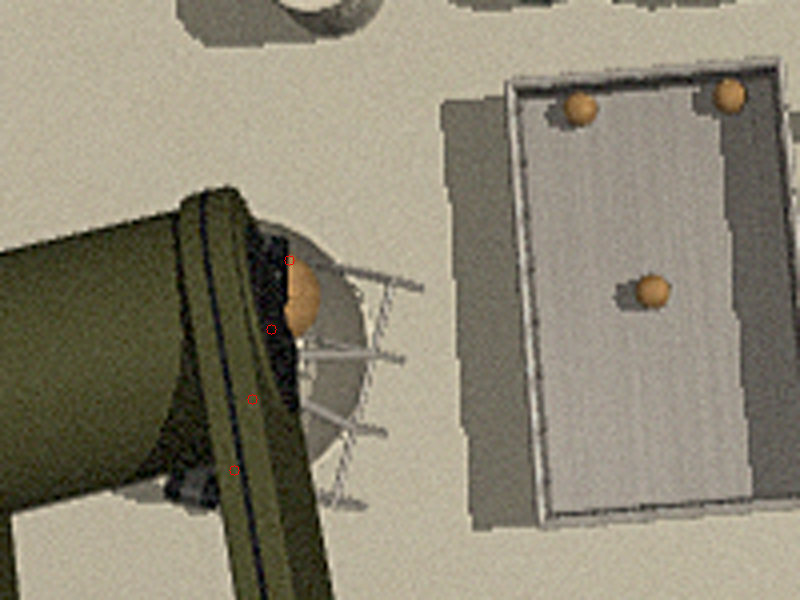

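>>> step_arm(motion="0 -0.17 0 -0.48 0 0 1; 0 -0.17 -0.01 -0.48 0 0 1; 0 -0.17 -0.02 -0.48 0 0 1; 0 -0.18 -0.02 -0.48 0 0 1; 0 -0.16 -0.03 -0.48 0 0 1")

```text
clock: 15.68
eef_pos: [534.4, 233.1, 225.6]
eef_rot: [2.997, -0.398, -0.026]
wrist_force: [0.3, 0.1, -2.9]
finger_gap: 21.0
```

Run:
```python
from look import *
look("19",{"scene":(140,360,100,360)})
print(cur()[2]["joint_pos"].round(3),cur()[2]["wrist_force"],scoop_now())
q=plan(*bowl_tool(75,44,-20,62),1,n=5)
```

```text
scoop [524.2 195.8  87.4] [74.91 31.86  0.09]
[ 0.4    0.366  1.437 -0.094  1.414  0.682] [ 0.64285138  1.8877006  -1.62199201] (array([524.82912617, 197.54215857,  88.20538889]), array([74.96107402, 31.8330045 ,  0.08311372]))
d [ 8.2 32.3 -3.2] rot [-12.2   0.1  -0.1]
0 -0.17 0 -0.49 0 0 1; 0 -0.16 -0.01 -0.48 0.01 -0.01 1; -0.01 -0.17 -0.02 -0.49 0 0 1; 0 -0.16 -0.03 -0.49 0 0 1; 0 -0.17 -0.03 -0.48 0.01 0 1
```

View pics/scene19.png

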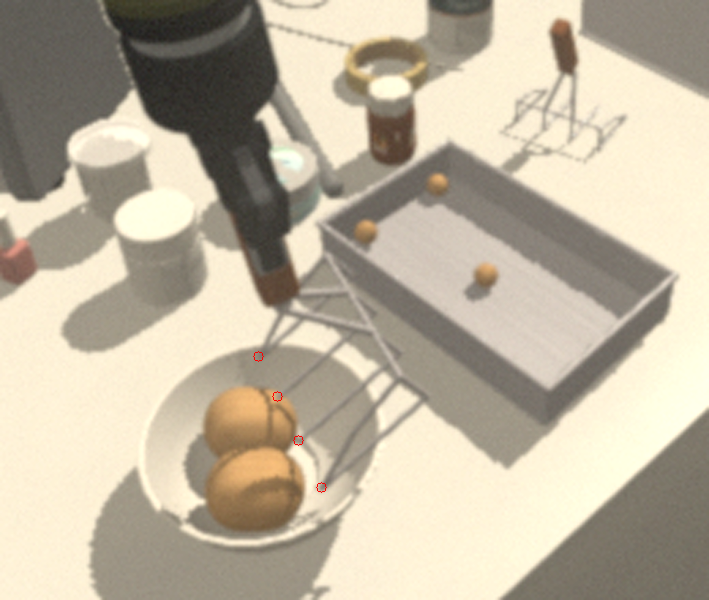

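Both rollers are in the bowl, at (250,420) and (255,490) in the crop. I lift straight up, level the scoop and take it back over to the open desk.

Run:
```python
from look import *
p,R,o=cur()
q=plan(p+[-3,-12,65],R,1,n=3)
q=plan(*tool_for([525,150,130],75,0),1,start=q,mr=.9)
q=plan(*tool_for([534,-60,110],30,0),1,start=q,mr=.9)
q=plan(*tool_for([532.1,-232,60],13,0),1,start=q)
```

```text
d [ -3. -12.  65.] rot [0. 0. 0.]
0 0.17 -0.53 0 0 0 1; 0 0.16 -0.52 0 0 0 1; 0 0.17 -0.53 0 0 0 1
d [ -17.1 -111.   -23.6] rot [31.8  0.1 -0.1]
0.04 0.34 0.11 0.8 0 0 1; 0.04 0.34 0.1 0.79 0 0 1; 0.04 0.35 0.06 0.8 0 -0.01 1; 0.03 0.36 0.04 0.79 0.01 0 1; 0.04 0.35 0.02 0.8 0 0 1
0.04 0.36 0 0.79 0 0 1; 0.04 0.35 -0.04 0.8 0 -0.01 1; 0.04 0.36 -0.05 0.8 0 0 1
d [ -15.  -191.5  -19.8] rot [-0.  19.  40.8]
0.08 0.41 -0.14 0 0.35 0.74 1; 0.11 0.4 -0.14 0 0.34 0.74 1; 0.14 0.39 -0.13 0 0.35 0.74 1; 0.17 0.39 -0.13 0 0.34 0.75 1; 0.2 0.37 -0.13 0 0.35 0.74 1
0.22 0.36 -0.11 0 0.35 0.74 1; 0.25 0.34 -0.11 0 0.34 0.74 1; 0.28 0.33 -0.11 0 0.35 0.74 1; 0.3 0.3 -0.09 0 0.34 0.74 1; 0.32 0.29 -0.08 0 0.35 0.75 1
0.34 0.27 -0.08 0 0.35 0.74 1
d [  -6.2 -161.   -50. ] rot [-0.   7.2 15.4]
0.68 0.49 0.05 0 0.29 0.62 1; 0.71 0.46 0.06 0 0.28 0.61 1; 0.73 0.42 0.08 0 0.29 0.62 1; 0.74 0.38 0.1 0 0.29 0.61 1; 0.77 0.34 0.12 0 0.28 0.62 1
```

>>> step_arm(motion="0 0.17 -0.53 0 0 0 1; 0 0.16 -0.52 0 0 0 1; 0 0.17 -0.53 0 0 0 1; 0.04 0.34 0.11 0.8 0 0 1; 0.04 0.34 0.1 0.79 0 0 1")

```text
clock: 16.35
eef_pos: [527.2, 193.3, 284.9]
eef_rot: [-3.092, 0.409, -0.005]
wrist_force: [-0.3, -1.3, -1.7]
finger_gap: 21.3
```

>>> step_arm(motion="0.04 0.35 0.06 0.8 0 0 1; 0.03 0.36 0.04 0.79 0 0 1; 0.04 0.35 0.02 0.8 0 0 1; 0.04 0.36 0 0.79 0 0 1; 0.04 0.35 -0.04 0.8 0 0 1")

```text
clock: 16.98
eef_pos: [516.0, 123.1, 270.5]
eef_rot: [-2.751, 0.366, -0.07]
wrist_force: [0.5, 0.4, -1.5]
finger_gap: 21.4
```

Run:
```python
from look import *
look("20",{"scene":(140,360,100,360)})
q=plan(*tool_for([534,-20,115],40,0),1,n=10)
q=plan(*tool_for([532.1,-190,100],13,0),1,start=q,n=7)
```

```text
scoop [524.  152.2 130.2] [ 7.484e+01  3.870e+00 -7.000e-02]
d [ -11.2 -166.1  -17.3] rot [ 3.8 13.6 32. ]
0.08 0.4 -0.11 0.08 0.27 0.64 1; 0.11 0.39 -0.1 0.07 0.28 0.64 1; 0.13 0.38 -0.11 0.08 0.27 0.64 1; 0.15 0.37 -0.1 0.08 0.27 0.64 1; 0.18 0.37 -0.11 0.07 0.27 0.64 1
0.2 0.35 -0.1 0.08 0.28 0.64 1; 0.22 0.34 -0.1 0.08 0.27 0.64 1; 0.25 0.33 -0.1 0.07 0.27 0.64 1; 0.26 0.31 -0.09 0.08 0.27 0.64 1; 0.28 0.3 -0.09 0.08 0.28 0.64 1
d [ -10.  -153.4  -15.1] rot [-0.  11.4 24.5]
0.4 0.37 -0.11 0 0.33 0.7 1; 0.42 0.34 -0.1 0 0.32 0.7 1; 0.44 0.31 -0.09 0 0.33 0.7 1; 0.47 0.29 -0.07 0 0.32 0.69 1; 0.48 0.26 -0.06 0 0.33 0.7 1
0.5 0.23 -0.05 0 0.32 0.7 1; 0.51 0.2 -0.03 -0.01 0.33 0.7 1
```

View pics/scene20.png

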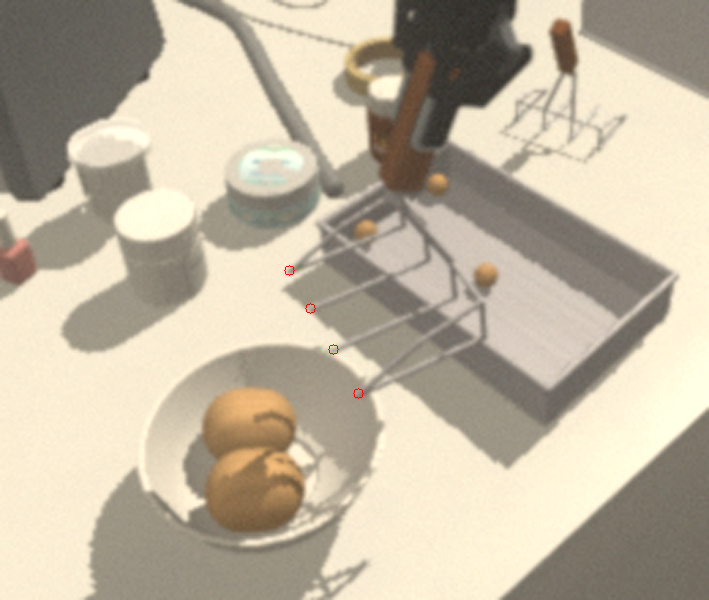

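>>> step_arm(motion="0.08 0.4 -0.11 0.08 0.27 0.64 1; 0.11 0.39 -0.1 0.07 0.28 0.64 1; 0.13 0.38 -0.11 0.08 0.27 0.64 1; 0.15 0.37 -0.1 0.08 0.27 0.64 1; 0.18 0.37 -0.11 0.07 0.27 0.64 1")

```text
clock: 17.65
eef_pos: [510.7, 40.0, 261.6]
eef_rot: [-2.644, 0.774, -0.165]
wrist_force: [0.4, -0.8, -1.1]
finger_gap: 20.9
```

>>> step_arm(motion="0.2 0.35 -0.1 0.08 0.28 0.64 1; 0.22 0.34 -0.1 0.08 0.27 0.64 1; 0.25 0.33 -0.1 0.07 0.27 0.64 1; 0.26 0.31 -0.09 0.08 0.27 0.64 1; 0.28 0.3 -0.09 0.08 0.28 0.64 1")

```text
clock: 18.27
eef_pos: [505.3, -43.4, 253.2]
eef_rot: [-2.479, 1.159, -0.258]
wrist_force: [-0.2, -0.1, -2.2]
finger_gap: 21.1
```

Run:
```python
from look import *
print(scoop_now())
q=plan(*tool_for([532.1,-210,100],13,0),1,n=8)
q=plan(*tool_for([532.1,-235,8+ZO],13,0),1,start=q,n=5)
```

```text
(array([535.62938037, -18.37379214, 116.37404632]), array([39.87018484,  0.06801304, -0.09255232]))
d [ -11.7 -175.5  -16.4] rot [ 0.  11.3 24.4]
0.4 0.37 -0.11 0 0.28 0.61 1; 0.42 0.34 -0.11 0 0.28 0.61 1; 0.44 0.32 -0.09 0 0.28 0.61 1; 0.45 0.3 -0.08 0 0.29 0.61 1; 0.48 0.27 -0.07 0.01 0.28 0.61 1
0.49 0.25 -0.06 0 0.28 0.61 1; 0.5 0.22 -0.04 0 0.28 0.61 1; 0.52 0.19 -0.04 0 0.28 0.61 1
d [ -0.1 -24.9 -91. ] rot [-0.  0. -0.]
0.12 0.22 0.4 0 0 0 1; 0.12 0.22 0.4 0 0 0 1; 0.12 0.21 0.4 0 0 0 1; 0.13 0.22 0.4 0 0 0 1; 0.12 0.22 0.4 0 0 0 1
```

>>> step_arm(motion="0.4 0.37 -0.11 0 0.28 0.61 1; 0.42 0.34 -0.11 0 0.28 0.61 1; 0.44 0.32 -0.09 0 0.28 0.61 1; 0.45 0.3 -0.08 0 0.29 0.61 1; 0.48 0.27 -0.07 0 0.28 0.61 1")

```text
clock: 18.9
eef_pos: [498.5, -153.4, 243.0]
eef_rot: [-2.302, 1.521, -0.338]
wrist_force: [0.3, -0.4, -2.0]
finger_gap: 20.8
```

>>> step_arm(motion="0.49 0.25 -0.06 0 0.28 0.61 1; 0.5 0.22 -0.04 0 0.28 0.61 1; 0.52 0.19 -0.04 0 0.28 0.61 1; 0.12 0.22 0.4 0 0 0 1; 0.12 0.22 0.4 0 0 0 1")

```text
clock: 19.52
eef_pos: [494.5, -229.1, 200.5]
eef_rot: [-2.174, 1.726, -0.383]
wrist_force: [-0.2, 0.6, -2.4]
finger_gap: 21.0
```

Run:
```python
from look import *
look("21",{"scene":(120,270,220,420),"top":(130,290,240,440)})
q=plan(*tool_for([532.1,-235,10+ZO],13,0),1,n=4)
```

```text
scoop [ 532.9 -220.3   62.5] [13.11  0.03 -0.07]
d [  0.4 -15.9 -50.7] rot [0.2 0.2 0. ]
0.1 0.15 0.28 0.01 0.01 0 1; 0.1 0.15 0.28 0.01 0.01 0 1; 0.09 0.15 0.28 0.01 0.01 0 1; 0.1 0.15 0.28 0.01 0.01 0.01 1
```

View pics/scene21.png

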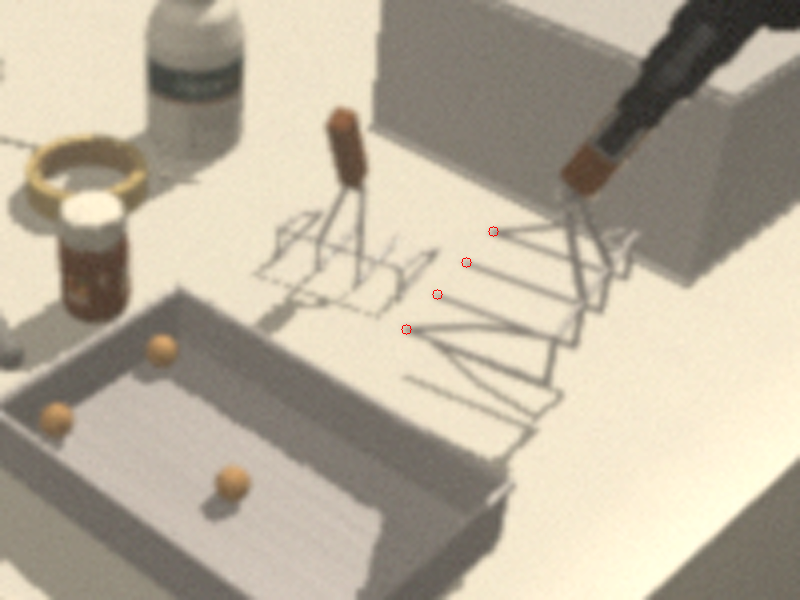

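View pics/top21.png

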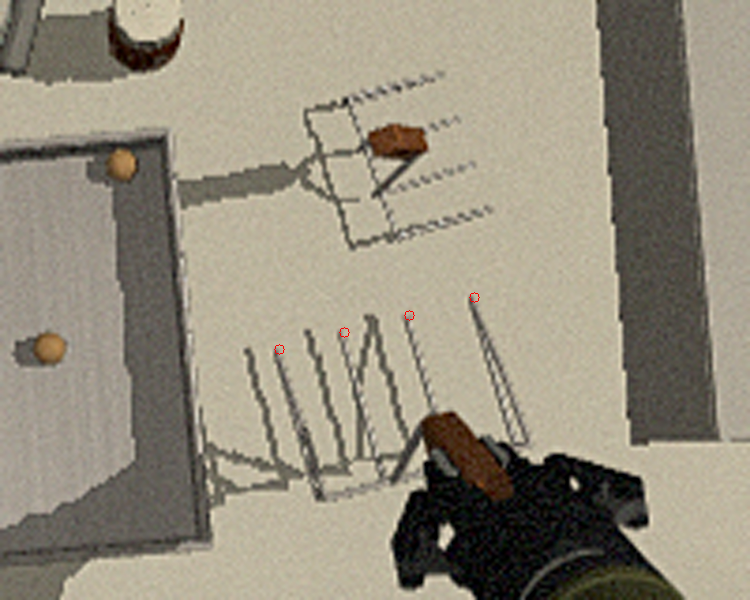

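>>> step_arm(motion="0.1 0.15 0.28 0.01 0.01 0 1; 0.1 0.15 0.28 0.01 0.01 0 1; 0.09 0.15 0.28 0.01 0.01 0 1; 0.1 0.15 0.28 0.01 0.01 0 1; 0 0 0 0 0 0 1")

```text
clock: 20.25
eef_pos: [494.6, -243.4, 148.5]
eef_rot: [-2.173, 1.724, -0.384]
wrist_force: [0.3, 0.1, -1.5]
finger_gap: 20.7
```

Run:
```python
from look import *
print(scoop_now(),cur()[2]["wrist_force"])
q=plan(*tool_for([532.1,-235,0.8+ZO],13,0),1,n=3)
```

```text
(array([ 533.16976625, -234.54217274,   11.78546095]), array([13.12323416, -0.05194704, -0.06532561])) [ 0.31961946  0.13700292 -1.4939796 ]
d [-0.9 -0.5 -9.7] rot [-0.1 -0.   0.1]
0 0.04 0.07 0 0 0.01 1; 0 0.04 0.07 -0.01 0 0.01 1; 0.01 0.05 0.07 0 0 0.01 1
```

>>> step_arm(motion="0 0.04 0.07 0 0 0 1; 0 0.04 0.07 0 0 0 1; 0 0.04 0.07 0 0 0 1; 0 0 0 0 0 0 1")

```text
clock: 20.75
eef_pos: [494.3, -243.7, 140.2]
eef_rot: [-2.174, 1.723, -0.388]
wrist_force: [0.0, -0.0, -2.0]
finger_gap: 20.9
```

Run:
```python
from look import *
print(scoop_now(),cur()[2]["wrist_force"])
```

```text
(array([ 533.1309323 , -235.05966416,    3.51855494]), array([13.15683133, -0.12642581, -0.18499146])) [ 0.01093539 -0.04892305 -2.01274054]
```

Still about 2 mm above contact, so I ease down in small steps.

>>> step_arm(motion="0 0.01 0.03 -0.02 0 0 1; 0 0 0 0 0 0 1")

```text
clock: 21.0
eef_pos: [494.7, -243.9, 139.2]
eef_rot: [-2.175, 1.724, -0.387]
wrist_force: [0.4, 0.9, -1.7]
finger_gap: 21.1
```

>>> step_arm(motion="0 0.01 0.02 0 0 0 1; 0 0 0 0 0 0 1")

```text
clock: 21.25
eef_pos: [494.5, -243.8, 138.2]
eef_rot: [-2.175, 1.724, -0.387]
wrist_force: [-0.5, 0.7, -1.3]
finger_gap: 21.2
```

Run:
```python
from look import *
print(scoop_now(),cur()[2]["wrist_force"])
```

```text
(array([ 533.15372954, -235.30052041,    1.42694874]), array([13.15068934, -0.03417908, -0.19887411])) [-0.50369103  0.69653161 -1.31419516]
```

>>> step_arm(motion="0 0.01 0.02 0 0 0 1; 0 0 0 0 0 0 1")

```text
clock: 21.5
eef_pos: [494.6, -244.0, 137.9]
eef_rot: [-2.175, 1.724, -0.388]
wrist_force: [-3.1, 0.3, 3.7]
finger_gap: 20.9
```

Run:
```python
from look import *
look("22",{"scene":(120,270,220,420)})
print(scoop_now(),cur()[2]["wrist_force"])
```

```text
scoop [ 533.3 -235.5    0. ] [13.15 -0.07 -0.23]
(array([ 533.37057936, -235.45904368,    1.19162248]), array([13.15238025, -0.07405063, -0.22915578])) [-2.37220792  0.61787381  5.13830995]
```

View pics/scene22.png

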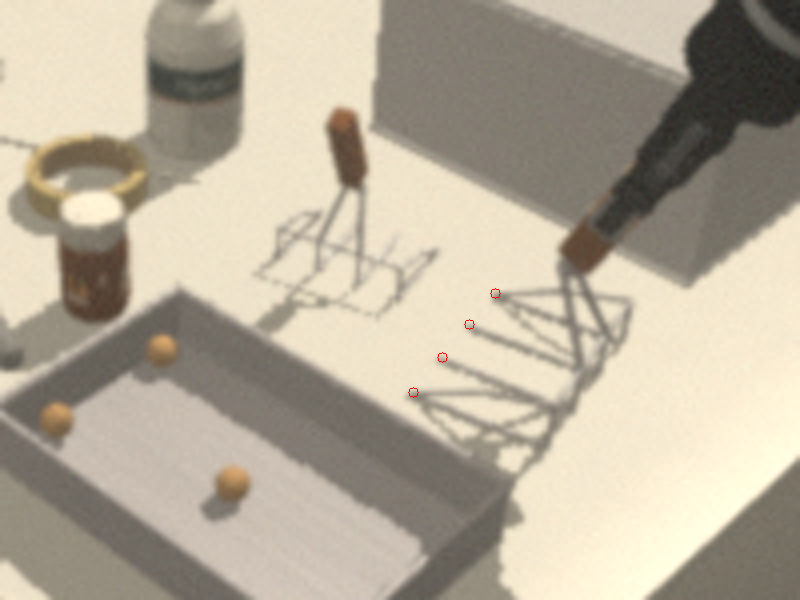

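The desk now pushes back with about 5 N, at z 0 as before the pick-up, and the pan is level. I open the gripper and let it settle, then back out along the tool.

>>> step_arm(motion="0 0 0 0 0 0 -0.4; 0 0 0 0 0 0 -1; 0 0 0 0 0 0 -1; 0 0 0 0 0 0 -1; 0 0 0 0 0 0 -1", grip_force=20)

```text
clock: 22.18
eef_pos: [494.5, -243.9, 137.3]
eef_rot: [-2.175, 1.724, -0.387]
wrist_force: [0.5, -0.1, -0.0]
finger_gap: 85.3
```

>>> step_arm(motion="0 0 0 0 0 0 -1; 0 0 -0.3 0 0 0 -1; 0 0 -0.5 0 0 0 -1; 0 0 -0.6 0 0 0 -1; 0 0 -0.7 0 0 0 -1")

```text
clock: 22.8
eef_pos: [459.1, -251.7, 214.5]
eef_rot: [-2.175, 1.724, -0.387]
wrist_force: [0.1, 0.9, -0.3]
finger_gap: 85.1
```

>>> step_arm(motion="0 0 -0.8 0 0 0 -1; 0 0 -0.8 0 0 0 -1; 0 0 0 0 0 0 -1; 0 0 0 0 0 0 -1")

```text
clock: 23.3
eef_pos: [433.0, -257.4, 271.3]
eef_rot: [-2.175, 1.725, -0.387]
wrist_force: [-0.3, -0.0, 0.0]
finger_gap: 85.3
```

Run:
```python
from look import *
look("23",{"scene":(100,384,60,438),"top":(100,300,90,390)},draw=False)
o=cur()[2];print(o["clock"],o["finger_gap"],o["eef_pos"],o["wrist_force"])
```

```text
scoop [ 471.6 -248.9  133.3] [13.13 -0.02 -0.2 ]
23.4 85.16077501243288 [ 433.02575252 -256.94866716  270.32434375] [-0.43022013  0.17829408 -0.00376166]
```

View pics/scene23.png

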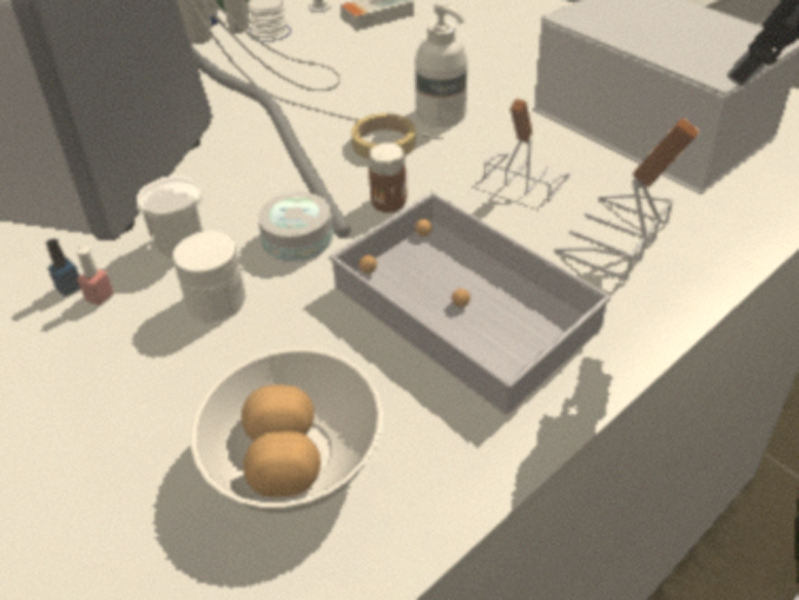

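View pics/top23.png

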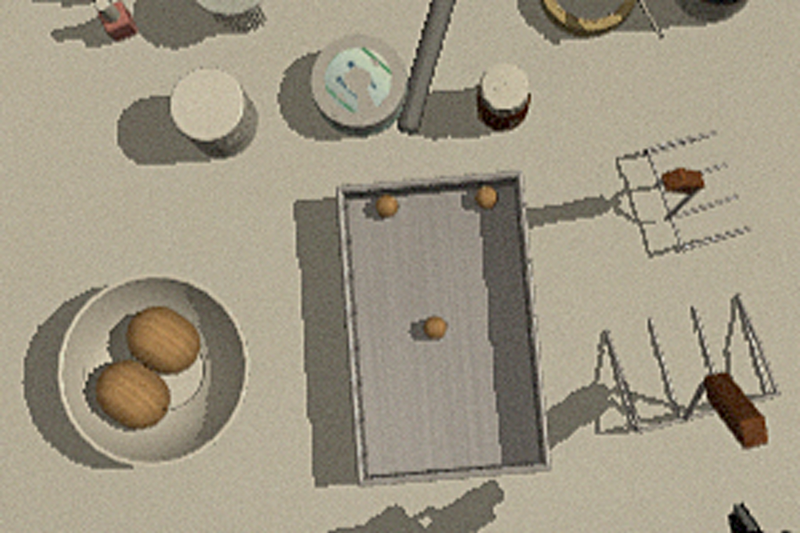

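The pictures show the end state asked for: rollers in the bowl at (165,340) and (132,395), beads in the basin at (387,205), (486,196) and (435,327), and the scoop standing on its pan. The bystanders are where they were, so I hand the job in.

```bash
python3 -c "
from bench import order
print(order.sign_off())"
```

```text
the job is handed in; nothing more can be done
None
```

The job is done and handed in at about 23.4 s of the 72 s allowed; sign-off reports no verdict.

- **What I did:** I picked up the larger scoop by its grip and slid its bars under both rollers. I lifted the scoop tilted back, carried it over and tipped the rollers into the bowl. I then stood the scoop back at its starting place on the desk and let go.
- **Last checks:**
  - The last pictures show both rollers lying in the bowl and all three beads in the basin.
  - The scoop stands level on its pan, clear of both, and the jars and bottle look unmoved.
  - The gripper is open and backed off about 147 mm, with wrist force near zero.
- **Forces:** The gripper never came near the rollers. The highest wrist force I saw was about 7 N, but I only read it between moves.
- **Not as planned:** The rollers moved several millimetres inward while the scoop was pushed under them, probably from its side wires. They also touched the two far beads briefly. No check failed.

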